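# Load the carving cradle

### The job

Set up the carving cradle for the next lesson: lift the aluminium keeper bar off it and lay every blue backing bar on the bench flat into a pocket of its own, then set the carved panel down between the fences and slide it under the red sprung finger until it is fully home against the end stop, with the finger bearing on it. Set the green locking block on the rails close up behind the panel, its raised grip away from the panel, and lay the keeper bar back into its notches, square and centred, over the joint of panel and block; leave the mallet, chisel, glue bottle and sanding block where they are.

Things in the scene. Friction and masses are not known exactly. Their poses are not given: they have to be found in the camera images.
- cradle: Fixed wooden carving cradle, 380 x 148 mm. Origin on the bench under the centre of the panel when fully home; x = direction the panel slides home, y across, z up. Two pale rails along x, tops 28 mm up, each 25 mm wide, 66 mm open between them (floor 6 mm up). Outside them two dark fences, inner faces at y = +/-58 mm, 16 mm thick, tops 58 mm up, from x = -190 to 115 mm.
- stop (a point): Middle of the face of the end stop, at cradle x = +100 mm, level with the rail tops (28 mm up). The stop is a cross piece 44 mm high; the panel's leading end must meet it.
- setdown (a point): On the rails' top level (28 mm up), cradle x = -70 mm: a panel set down with its centre here clears the finger and is then slid 70 mm along +x to the stop. The cradle's -x end is open.
- pocket1 (a point): Pocket 1 for a backing bar: centre of its floor, 14 mm above the bench, at cradle x = -88 mm, y = 0. It is a pair of notches, one in each rail, 29 mm wide along cradle x and 14 mm deep; a bar lies across in it, along cradle y, with 5 mm to spare to each fence. Around the bar's middle, between the rails, there is open space for fingers.
- pocket2 (a point): Pocket 2 for a backing bar: centre of its floor, 14 mm above the bench, at cradle x = -41 mm, y = 0. It is a pair of notches, one in each rail, 29 mm wide along cradle x and 14 mm deep; a bar lies across in it, along cradle y, with 5 mm to spare to each fence. Around the bar's middle, between the rails, there is open space for fingers.
- pocket3 (a point): Pocket 3 for a backing bar: centre of its floor, 14 mm above the bench, at cradle x = 6 mm, y = 0. It is a pair of notches, one in each rail, 29 mm wide along cradle x and 14 mm deep; a bar lies across in it, along cradle y, with 5 mm to spare to each fence. Around the bar's middle, between the rails, there is open space for fingers.
- seat (a point): Seat of the keeper bar: cradle x = -92 mm, y = 0, 45 mm above the bench, level with the floors of two notches in the fence tops (42 mm wide along cradle x, 13 mm deep). The keeper lies across in them, along cradle y; with the panel home it rests on panel and block, 46 mm above the bench.
- finger (a joint): Red polished bent-rod hold-down finger (slippery; two 12 mm rods, 34 mm wide together), hinged on a steel bracket beyond the end stop, reaching back over the far end of the cradle. Angle in rad: 0 = at rest, low; grows as it is lifted; sprung down with about 3.5 N at the shoe. With the panel home beneath it reads about 0.1.
- finger_shoe (a point): Lowest point of the finger: at rest at cradle x = +84 mm, 38 mm up, 8 mm lower than the top of a panel on the rails. From it a ramp rises towards -x to the free end at cradle x = +50 mm, underside 52 mm up: a panel pushed +x along the rails passes under the ramp and lifts the finger (about 10 N).
- bar1_mid (a point): Blue backing bar, 106 x 22 x 13 mm, 60 g; the point is its centre, x along its length, z up. All bars are alike, any bar may go in any pocket; 2 or 3 of the four are there, the others absent. Seated, its centre is 20 mm above the bench, its top 1 mm below the rail tops.
- bar2_mid (a point): Blue backing bar, 106 x 22 x 13 mm, 60 g; the point is its centre, x along its length, z up. All bars are alike, any bar may go in any pocket; 2 or 3 of the four are there, the others absent. Seated, its centre is 20 mm above the bench, its top 1 mm below the rail tops.
- bar3_mid (a point): Blue backing bar, 106 x 22 x 13 mm, 60 g; the point is its centre, x along its length, z up. All bars are alike, any bar may go in any pocket; 2 or 3 of the four are there, the others absent. Seated, its centre is 20 mm above the bench, its top 1 mm below the rail tops.
- bar4_mid (a point): Blue backing bar, 106 x 22 x 13 mm, 60 g; the point is its centre, x along its length, z up. All bars are alike, any bar may go in any pocket; 2 or 3 of the four are there, the others absent. Seated, its centre is 20 mm above the bench, its top 1 mm below the rail tops.
- panel_mid (a point): Carved pale wood panel, board 200 x 110 x 18 mm, 0.3 kg; on its top in the middle a raised boss to grip it by, 60 mm along x, 44 mm across y, 28 mm high (its top 46 mm above the panel's underside). The point is the centre of the board, half-way up its 18 mm; x along its length, z up. Either end may go first. On the rails its point is 37 mm above the bench.
- block_mid (a point): Green locking block, base 72 x 104 x 18 mm (x, y, z), 0.15 kg, with a raised grip on top. The point is the centre of the base, half-way up; x points away from the grip end, towards the end that goes against the panel (x along cradle x when in place). In place it lies on the rails, its point 37 mm above the bench and at cradle x = -136 mm if it touches a panel that is home.
- block_rib (a point): Centre of the block's raised grip: 30 x 30 mm, 26 mm high above the base (top 44 mm above the block's underside), 16 mm towards -x from the block's centre. Pinch it across y; in the cradle there are 43 mm from it to each fence.
- keeper_mid (a point): Aluminium keeper bar, 160 x 34 x 16 mm, 0.3 kg; the point is its centre, x along its length, z up. At the start it lies in its notches across the cradle and blocks loading. Meanwhile it may lie anywhere free on the bench. Seated, its centre is 54 mm above the bench.
- mallet: Bystander: wooden mallet, head 70 x 130 x 72 mm, handle 130 mm to -x; origin under the head.
- chisel: Bystander: chisel 240 mm long along x, wooden handle; origin on the bench at the middle.
- glue: Bystander: white glue bottle, 60 mm diameter, 150 mm high; origin at the centre of its foot.
- sander: Bystander: cork sanding block 100 x 65 x 30 mm; origin at the centre of its underside.
Things that resemble listed ones, but are neither listed nor needed, are in the scene too. What is shaped like the part that bears bar1_mid but purple or yellow is not meant.

How it is judged:
On the way, in this order (a step that is already met when the one before it is completed fails the run):
1. every backing bar lies flat in a pocket while the panel is still out of the cradle ((horizontal distance between bar1_mid and pocket1 below 0.011 m or horizontal distance between bar1_mid and pocket2 below 0.011 m or horizontal distance between bar1_mid and pocket3 below 0.011 m) and z of each of bar1_mid, bar2_mid, bar3_mid, bar4_mid in the frame of cradle below 0.0245 m and angle between the x axis of each of bar1_mid, bar2_mid, bar3_mid, bar4_mid and the y axis of cradle, either way round below 0.15 rad and (horizontal distance between bar2_mid and pocket1 below 0.011 m or horizontal distance between bar2_mid and pocket2 below 0.011 m or horizontal distance between bar2_mid and pocket3 below 0.011 m) and (horizontal distance between bar3_mid and pocket1 below 0.011 m or horizontal distance between bar3_mid and pocket2 below 0.011 m or horizontal distance between bar3_mid and pocket3 below 0.011 m) and (horizontal distance between bar4_mid and pocket1 below 0.011 m or horizontal distance between bar4_mid and pocket2 below 0.011 m or horizontal distance between bar4_mid and pocket3 below 0.011 m) and horizontal distance between panel_mid and cradle above 0.12 m), for 0.2 s.
2. the panel lies flat on the rails, fully home at the end stop, under the finger (x of panel_mid in the frame of cradle above -0.005 m and y of panel_mid in the frame of cradle between -0.007 and 0.007 m and z of panel_mid in the frame of cradle between 0.033 and 0.041 m and angle between the x axis of panel_mid and the x axis of cradle, either way round below 0.07 rad and angle between panel_mid's own z axis and vertical below 0.06 rad and value of joint finger above 0.045 rad), for 0.2 s.
At the end, for the whole second after the job is handed in: Every bar lies flat in a pocket (11 mm, 0.15 rad); the panel lies flat on the rails within 5 mm of the end stop and holds the finger up (over 0.045 rad); the block lies flat within about 8 mm behind it; the keeper lies in its notches (13 mm, 0.12 rad); all at rest (all of step 2 and (horizontal distance between bar1_mid and pocket1 below 0.011 m or horizontal distance between bar1_mid and pocket2 below 0.011 m or horizontal distance between bar1_mid and pocket3 below 0.011 m) and z of each of bar1_mid, bar2_mid, bar3_mid, bar4_mid in the frame of cradle below 0.0245 m and angle between the x axis of each of bar1_mid, bar2_mid, bar3_mid, bar4_mid and the y axis of cradle, either way round below 0.15 rad and (horizontal distance between bar2_mid and pocket1 below 0.011 m or horizontal distance between bar2_mid and pocket2 below 0.011 m or horizontal distance between bar2_mid and pocket3 below 0.011 m) and (horizontal distance between bar3_mid and pocket1 below 0.011 m or horizontal distance between bar3_mid and pocket2 below 0.011 m or horizontal distance between bar3_mid and pocket3 below 0.011 m) and (horizontal distance between bar4_mid and pocket1 below 0.011 m or horizontal distance between bar4_mid and pocket2 below 0.011 m or horizontal distance between bar4_mid and pocket3 below 0.011 m) and x of block_mid in the frame of cradle between -0.145 and -0.129 m and y of block_mid in the frame of cradle between -0.012 and 0.012 m and z of block_mid in the frame of cradle between 0.033 and 0.041 m and angle between the x axis of block_mid and the x axis of cradle, either way round below 0.12 rad and x of block_rib in the frame of cradle below -0.14 m and horizontal distance between keeper_mid and seat below 0.013 m and z of keeper_mid in the frame of cradle between 0.05 and 0.058 m and angle between the x axis of keeper_mid and the y axis of cradle, either way round below 0.12 rad and angle between keeper_mid's own z axis and vertical below 0.08 rad and linear speed of each of block, panel, keeper below 0.02 m/s); the robot touches nothing.
It fails at once if the mallet is moved by more than 3 cm (distance of mallet from where it was at the start of the episode above 0.03 m).
It fails at once if the chisel is moved by more than 3 cm (distance of chisel from where it was at the start of the episode above 0.03 m).
It fails at once if the glue is moved by more than 3 cm (distance of glue from where it was at the start of the episode above 0.03 m).
It fails at once if the sander is moved by more than 3 cm (distance of sander from where it was at the start of the episode above 0.03 m).
Of bar1, bar2, bar3, bar4 only 2 to 3 are there at a start; the rules pass over those that are not, and their reading is None.
At some moment in a run one of panel, keeper may be knocked a few centimetres aside while the robot is not near it.
Once in a run the grip may slacken for a moment while it holds something.
It also fails if it takes over 208 s, if anything falls off the work surface, if the arm or the gripper's body presses on something with over 40 N, if the wrist force passes 120 N, or if a joint passes its speed limit or range.

### The arm

A 6-joint arm with a two-finger parallel gripper is mounted at the origin on the work surface. World frame = base frame: x ahead of the robot, y to its left, z up, the work surface at z = 0. Lengths are in m, angles in rad, forces in N, time in s.
With the tool pointing down it reaches from about 0.3 to 1 m from the base axis. Payload 5.1 kg.
Tool frame: the origin (TCP) lies at the centre of the arm's flange, where the gripper is bolted on; the fingertips stand 190 mm ahead of it and the grasp point (between the pads) lies 171 mm ahead of it; z points along the fingers, y is the line along which they close (so a half turn about z gives the same grasp; the last joint's range is limited). The gripper opens to 95 mm and grips with 3 to 60 N. Pads are 20 mm wide; open, the fingers measure 119 mm over their backs; the gripper's body (75 mm by 180 mm) begins 59 mm behind the grasp point.
Start: joints at [1.153, 0.124, 1.65, -0, 1.367, -0.083], TCP at [0.214, 0.614, 0.405] pointing down, gripper open.
Joint ranges: [-2.61, 2.61], [-1.02, 2.33], [0.03, 2.71], [-1.35, 4.49], [0.32, 2.68], [-2.91, 2.91]. Speed limits (rad/s): [2.57, 2.57, 3.14, 3.14, 3.14, 3.14].

### API

Orientations are given as a rotation vector (axis times angle).
In Python, from rig import env gives the robot as it stands. The module is installed in compiled form; this text tells all that it offers.
- The arm moves only by the tool servo_tool, never from a script. Its argument "plan" is a list of rows, each a list of 2 entries, a list of its own where there are three numbers: the shift along the world's x, y, z in units of 0.15 m (1.0 is 0.15 m), then the turn about the world's z in units of 0.08 rad (1.0 is 0.08 rad). A call has exactly 5 rows; each row shifts and turns the commanded pose from where the row before left it; what a row does not reach is not made up. A row lasts 1/8 s, in which the tool goes at most 62.5 mm and 10.7 degrees, less where a joint would pass 70% of its speed; a pose out of reach is approached as far as the arm can. A call with a number of a shift or a turn outside -1 to 1 is refused whole. A call with a gripper value outside its range is refused whole. "fingers" is the opening, from 0 (shut) to 1 (fully open), set as the call begins (left out, the last holds). The fingers move at their own pace and stop on an object; "grip_force" is the grip in N (left out, the last holds). Time passes only in rows, so rows that do not move let the fingers close, or fill a call up. It gives the time, the measured TCP pose, the force, the opening and the grip force at its end, in the units of the state.
- env.get_state(): the state, without advancing time (a new reading comes with each control period).
- env.camera(name): name is "scene" or "top" or "wrist"; returns the picture (384x512x3 uint8, red, green, blue); there is no depth.
- env.camera_info(name): a dict with "mtx" (3x3 intrinsics, pixels), "R" (3x3) and "t" (3): a world point X has camera coordinates R X + t. Camera axes: x right, y down, z forward; pixel columns grow to the right and rows downward; lengths in m; the calibration is good to about 2 mm. The wrist camera is an equidistant fisheye: a pixel r from the principal point sees the ray r / f radians off the axis. A picture is of the moment at which its call begins: read the wrist's pose just before it. camera_info takes no time and is no camera call; for the wrist camera it gives the pose at the moment of the call.
- env.sign_off(): hands the job in; it is judged then, once.
The state is a dict: "time_s": time; "joint_positions": joint angles; "dq": joint speeds; "joint_torque": joint torques, N m; "tcp_pos": TCP position; "ee_rot": TCP orientation; "wrist_force": force on the tool from outside, world axes, zero at the start; "ft_torque": the same for the moment, N m; "gripper_width": finger opening in m; "gripper_force": force on a finger pad.
Only numpy, scipy, OpenCV 4.12 (cv2) and the standard library are available. Lean on these libraries where they do the work, as an engineer would, in place of code of your own. Each camera call takes 0.05 s, during which the arm holds its last target. There are 200 camera calls.

## Working session

There is one attempt and no reset: what is moved stays moved. The work goes in short steps, Python scripts to look and compute and a tool call to move; the robot and the scene stay as the last step left them, time stands still between calls to the robot, and variables do not carry over. Pictures are saved under pics/ and viewed, at most 14 in all, crops included, and the job is handed in when it is done.

Besides the shell and the picture viewer there is one more tool, called after "Emit:" as name(argument=value, ...), one argument or row to a line, values as JSON. servo_tool: Moves the arm, as the interface text tells. Its arguments: {"type":"object","properties":{"plan":{"type":"array"},"fingers":{"type":"number"},"grip_force":{"type":"number"}},"required":["plan"]}

```bash
mkdir -p pics; python3 - <<'E'
from rig import env
import cv2
for n in ["scene","top"]:
    im=env.camera(n); cv2.imwrite(f"pics/{n}0.png",im[:,:,::-1])
    i=env.camera_info(n); print(n,i)
print(env.get_state())
E
```

```text
scene {'mtx': array([[364.59716152,   0.        , 254.97662379],
       [  0.        , 364.59716152, 190.01702266],
       [  0.        ,   0.        ,   1.        ]]), 'R': array([[-0.87944574,  0.47591432,  0.00898671],
       [ 0.23775942,  0.45555664, -0.85786864],
       [-0.41236592, -0.75231224, -0.51379046]]), 't': array([ 0.48894492, -0.05298476,  1.40370888])}
top {'mtx': array([[465.61144365,   0.        , 263.50796729],
       [  0.        , 465.61144365, 190.81318151],
       [  0.        ,   0.        ,   1.        ]]), 'R': array([[ 0.01205103, -0.9999084 , -0.00616075],
       [-0.99029723, -0.01108171, -0.13852287],
       [ 0.13844191,  0.00777032, -0.99034007]]), 't': array([-0.00153423,  0.57938294,  1.27058912])}
{'time_s': 0.1, 'joint_positions': array([ 1.15337515e+00,  1.24403743e-01,  1.65151279e+00, -7.26855657e-06,
        1.36751156e+00, -8.26076752e-02]), 'dq': array([ 0.00144001, -0.0021411 , -0.00268737, -0.00049323,  0.00176516,
       -0.00017059]), 'joint_torque': array([ 4.73091368e-04, -4.18882692e+01, -3.61094069e+01,  7.76535063e-02,
        4.62216628e-02, -6.90923594e-05]), 'tcp_pos': array([0.21352613, 0.61368722, 0.40364762]), 'ee_rot': array([-5.23393748e-01, -3.09723195e+00,  2.79583402e-03]), 'wrist_force': array([ 0.35996745, -0.60031975, -0.25535929]), 'ft_torque': array([-0.07120378, -0.03853465, -0.0097872 ]), 'gripper_force': 0.0, 'gripper_width': 0.09495703643738476}
```

View pics/scene0.png

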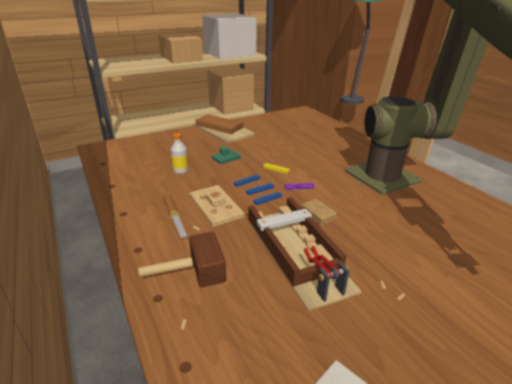

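View pics/top0.png

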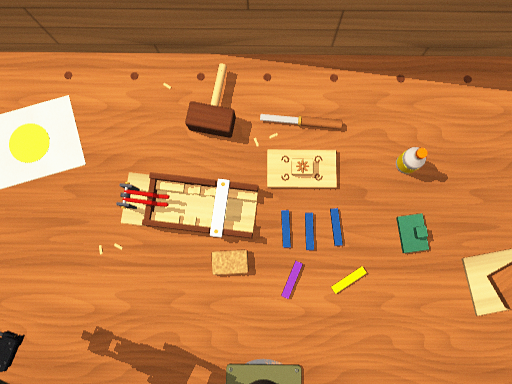

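The scene view shows cradle, bars, panel and bystanders. In the top view the keeper is at (219,207), with the finger at the left end (130–168,195). The blue bars are at (287,229), (310,231) and (337,227), the panel at (302,168) and the block at (413,233) with its grip to the right.

```bash
cat > h.py <<'E'
import numpy as np, cv2
from rig import env
def ray(n,uv,z,info=None):
    i=info or env.camera_info(n); K=i["mtx"];R=i["R"];t=i["t"]
    x=(uv[0]-K[0,2])/K[0,0]; y=(uv[1]-K[1,2])/K[1,1]
    if n=="wrist":
        r=np.hypot(x,y); s=np.sin(r)/r if r>1e-9 else 1; d=np.array([x*s,y*s,np.cos(r)])
    else: d=np.array([x,y,1.])
    d=R.T@d; C=-R.T@t
    return C+d*(z-C[2])/d[2]
def proj(n,X,info=None):
    i=info or env.camera_info(n); c=i["R"]@np.asarray(X)+i["t"];K=i["mtx"]
    if n=="wrist":
        r=np.hypot(c[0],c[1]); th=np.arctan2(r,c[2]); s=th/max(r,1e-9); p=c[:2]*s
    else: p=c[:2]/c[2]
    return K[0,0]*p[0]+K[0,2],K[1,1]*p[1]+K[1,2]
def blobs(n,im,mask,z,amin,info=None):
    out=[]
    for c in cv2.findContours(mask.astype(np.uint8),cv2.RETR_EXTERNAL,cv2.CHAIN_APPROX_NONE)[0]:
        if cv2.contourArea(c)<amin: continue
        b=cv2.boxPoints(cv2.minAreaRect(c)); P=np.array([ray(n,p,z,info)[:2] for p in b])
        e=[P[1]-P[0],P[2]-P[1]]; l=[np.linalg.norm(v) for v in e]; v=e[int(np.argmax(l))]
        out.append((P.mean(0).round(4),round(float(np.arctan2(v[1],v[0])%np.pi),3),np.round(sorted(l),3),b.mean(0).round(1)))
    return out
def hsv(im): return [a.astype(int) for a in cv2.split(cv2.cvtColor(im,cv2.COLOR_RGB2HSV))]
E
python3 - <<'E'
from h import *
im=cv2.imread("pics/top0.png")[:,:,::-1].copy(); h,s,v=hsv(im)
print("blue",*blobs("top",im,(h>98)&(h<118)&(s>120),.013,50),sep="\n")
print("green",*blobs("top",im,(h>60)&(h<95)&(s>80)&(v>40),.018,150),sep="\n")
w=(s<40)&(v>170); print("white",*blobs("top",im,w,.062,150),sep="\n")
for p in [(302,150),(302,180),(270,190),(170,181),(170,228),(240,185),(200,215),(219,200)]: print(p,h[p[1],p[0]],s[p[1],p[0]],v[p[1],p[0]])
c=im[140:250,110:350]; cv2.imwrite("pics/crop1.png",cv2.resize(c,None,fx=3.3,fy=3.3,interpolation=cv2.INTER_CUBIC)[:,:,::-1])
E
```

```text
blue
(array([ 0.4697, -0.1254]), 0.032, array([0.021, 0.103]), array([309.1, 231. ], dtype=float32))
(array([ 0.476 , -0.0586]), 0.057, array([0.021, 0.1  ]), array([285.6, 228.5], dtype=float32))
(array([ 0.4833, -0.2014]), 0.122, array([0.022, 0.103]), array([335.9, 226.5], dtype=float32))
green
(array([ 0.4679, -0.4177]), 0.13, array([0.078, 0.102]), array([412.9, 232.8], dtype=float32))
white
(array([0.5289, 0.1267]), 3.027, array([0.034, 0.16 ]), array([219.1, 207.6], dtype=float32))
(array([ 0.7844, -0.0355]), 1.474, array([0.017, 0.106]), array([278.7, 118.2], dtype=float32))
(array([0.7106, 0.6536]), 1.871, array([0.211, 0.255]), array([ 34. , 141.5], dtype=float32))
(302, 150) 24 118 251
(302, 180) 26 103 252
(270, 190) 12 184 204
(170, 181) 14 155 112
(170, 228) 11 176 100
(240, 185) 10 190 148
(200, 215) 26 85 252
(219, 200) 30 2 252
```

View pics/crop1.png

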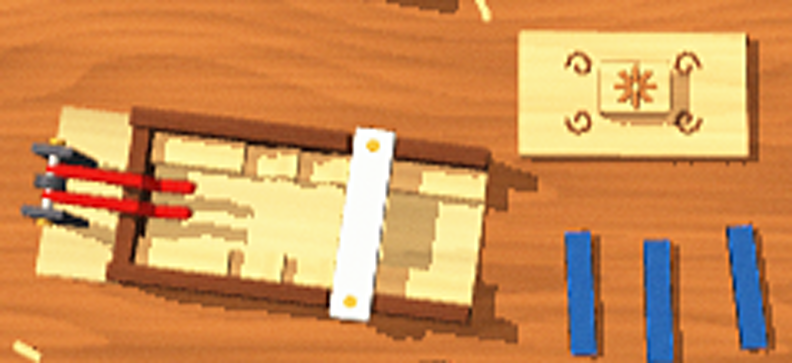

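The crop shows the cradle tilted slightly, the keeper across it, the fence outer corners at about crop (133,107), (491,152), (470,320) and (108,280), the panel with its boss, and three blue bars lying nearly along world x.

```bash
python3 - <<'E'
from h import *
im=cv2.imread("pics/top0.png")[:,:,::-1].copy(); h,s,v=hsv(im)
cor=[((133,107),(115,-74)),((491,152),(-190,-74)),((470,320),(-190,74)),((108,280),(115,74))]
W=np.array([ray("top",np.array(c)/3.3+[110-.35,140-.35],.058)[:2] for c,_ in cor]); M=np.array([m for _,m in cor])/1e3
print(W)
a=M-M.mean(0);b=W-W.mean(0); U,S,Vt=np.linalg.svd(a.T@b); R=(Vt.T@np.diag([1,np.linalg.det(Vt.T@U.T)])@U.T)
t=W.mean(0)-R@M.mean(0); th=np.arctan2(R[1,0],R[0,0]); print("cradle",t,th,"res",(M@R.T+t-W).round(4))
print("keeper seat",R@[-.092,0]+t, "angle cradle y",th+np.pi/2-np.pi)
m=((h>18)&(h<32)&(s<160)&(v>200)).astype(np.uint8); m[:, :262]=0; m[200:]=0; m=cv2.morphologyEx(m,cv2.MORPH_CLOSE,np.ones((9,9)))
print("panel",blobs("top",im,m,.018,500))
E
```

```text
[[0.62625691 0.32330962]
 [0.59106242 0.01933589]
 [0.44982493 0.03485892]
 [0.47950204 0.33747561]]
cradle [0.54062264 0.21603522] 1.4649703450955653 res [[ 0.0001 -0.0007]
 [ 0.0031 -0.0001]
 [-0.0029  0.0001]
 [-0.0003  0.0007]]
keeper seat [0.53090482 0.1245499 ] angle cradle y -0.105825981699331
panel [(array([ 0.6519, -0.1033]), 1.581, array([0.108, 0.2  ]), array([301.5, 167.5], dtype=float32))]
```

Emit:
servo_tool(
  plan=[
    [[0.21,-0.32,0],0.29],
    [[0.21,-0.32,0],0.29],
    [[0.21,-0.32,0],0.29],
    [[0.21,-0.32,0],0.29],
    [[0.21,-0.32,0],0.29],
  ],
)

```text
time_s: 0.72
tcp_pos: [0.3716, 0.3722, 0.4043]
ee_rot: [-0.341, -3.123, 0.001]
wrist_force: [0.7, 0.0, 0.7]
gripper_width: 0.095
gripper_force: 0.0
```

Emit:
servo_tool(
  plan=[
    [[0.21,-0.32,0],0.29],
    [[0.21,-0.32,0],0.29],
    [[0.21,-0.32,0],0.29],
    [[0.21,-0.32,0],0.29],
    [[0,0,0],0.0],
  ],
)

```text
time_s: 1.35
tcp_pos: [0.4984, 0.1791, 0.4042]
ee_rot: [-0.206, -3.134, 0.001]
wrist_force: [-0.1, 1.5, 0.6]
gripper_width: 0.0953
gripper_force: 0.0
```

```bash
python3 - <<'E'
from h import *
im=env.camera("wrist"); cv2.imwrite("pics/w1.png",im[:,:,::-1])
i=env.camera_info("wrist"); print(i, -i["R"].T@i["t"])
h,s,v=hsv(im)
print("white",*blobs("wrist",im,(s<40)&(v>170),.062,150),sep="\n")
print("blue",*blobs("wrist",im,(h>98)&(h<118)&(s>120),.013,50),sep="\n")
E
```

```text
{'mtx': array([[297.31863964,   0.        , 253.74988694],
       [  0.        , 297.31863964, 190.33209255],
       [  0.        ,   0.        ,   1.        ]]), 'R': array([[ 0.12884006,  0.99166475, -0.00112698],
       [ 0.96232066, -0.12475301,  0.24161048],
       [ 0.239456  , -0.03221362, -0.97037266]]), 't': array([-0.24285492, -0.48288315,  0.27487559])} [0.43015726 0.18944427 0.38312769]
white
(array([0.6093, 0.5409]), 1.409, array([0.049, 0.067]), array([497.5, 223.5], dtype=float32))
(array([0.5118, 0.1306]), 3.03, array([0.033, 0.128]), array([212.1, 195. ], dtype=float32))
blue
(array([ 0.4828, -0.1944]), 0.119, array([0.026, 0.102]), array([ 25.2, 195.6], dtype=float32))
(array([ 0.4684, -0.1194]), 0.034, array([0.025, 0.099]), array([ 54.8, 180.6], dtype=float32))
(array([ 0.4746, -0.0534]), 0.056, array([0.024, 0.1  ]), array([ 89.2, 178.3], dtype=float32))
```

View pics/w1.png

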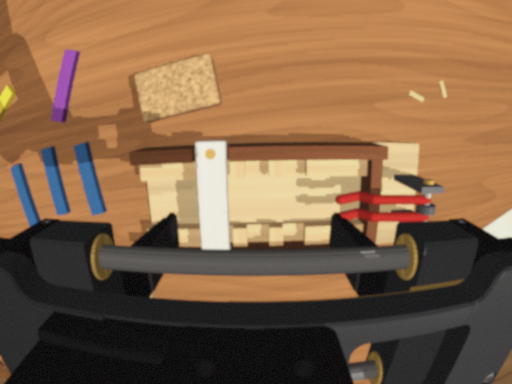

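The wrist view shows the keeper at (212,195), the fence along its top edge near row 153, and the bars at the left. They match the top view within a few millimetres.

Emit:
servo_tool(
  plan=[
    [[0.2,-0.345,0],0.25],
    [[0,0,-0.3],0],
    [[0,0,-0.3],0],
    [[0,0,-0.3],0],
    [[0,0,-0.3],0],
  ],
)

```text
time_s: 2.02
tcp_pos: [0.5262, 0.1317, 0.2233]
ee_rot: [-0.163, -3.137, -0.001]
wrist_force: [-0.1, 0.3, -0.5]
gripper_width: 0.095
gripper_force: 0.0
```

Emit:
servo_tool(
  plan=[
    [[0,0,0],0],
    [[0,0,0],0],
    [[0,0,0],0],
    [[0,0,0],0],
    [[0,0,0],0],
  ],
  fingers=0,
  grip_force=30,
)

```text
time_s: 2.65
tcp_pos: [0.5274, 0.1302, 0.2258]
ee_rot: [0.166, 3.135, 0.001]
wrist_force: [0.3, 0.2, -0.7]
gripper_width: 0.0506
gripper_force: 0.0
```

Emit:
servo_tool(
  plan=[
    [[0,0,0],0],
    [[0,0,0],0],
    [[0,0,0],0],
    [[0,0,0],0],
    [[0,0,0],0],
  ],
)

```text
time_s: 3.28
tcp_pos: [0.5272, 0.1299, 0.225]
ee_rot: [0.166, 3.137, -0.001]
wrist_force: [-1.4, -5.1, 4.0]
gripper_width: 0.0335
gripper_force: 30.0
```

Emit:
servo_tool(
  plan=[
    [[0,0,0.2],0],
    [[0,0,0.3],0],
    [[0,0,0.3],0],
    [[0,0,0.2],0],
    [[0,0,0],0],
  ],
)

```text
time_s: 3.9
tcp_pos: [0.5274, 0.1307, 0.3764]
ee_rot: [0.165, 3.133, 0.004]
wrist_force: [-0.2, 0.1, -3.4]
gripper_width: 0.0341
gripper_force: 30.0
```

Emit:
servo_tool(
  plan=[
    [[0.02,-0.2,0],0],
    [[0.02,-0.35,0],0],
    [[0.02,-0.35,0],0],
    [[0.02,-0.35,0],0],
    [[0.02,-0.35,0],0],
  ],
)

```text
time_s: 4.53
tcp_pos: [0.5414, -0.111, 0.3709]
ee_rot: [-0.166, -3.133, -0.004]
wrist_force: [0.2, 1.1, -3.5]
gripper_width: 0.034
gripper_force: 30.0
```

Emit:
servo_tool(
  plan=[
    [[0.02,-0.35,0],0],
    [[0.02,-0.35,0],0],
    [[0.02,-0.3,0],0],
    [[0,-0.15,0],0],
    [[0,0,0],0],
  ],
)

```text
time_s: 5.15
tcp_pos: [0.5507, -0.2831, 0.3719]
ee_rot: [-0.169, -3.134, -0.005]
wrist_force: [-0.2, 0.3, -3.2]
gripper_width: 0.0336
gripper_force: 30.0
```

Emit:
servo_tool(
  plan=[
    [[0,0,-0.3],0],
    [[0,0,-0.35],0],
    [[0,0,-0.3],0],
    [[0,0,-0.18],0],
    [[0,0,-0.05],0],
  ],
)

```text
time_s: 5.78
tcp_pos: [0.55, -0.2801, 0.1943]
ee_rot: [-0.164, -3.132, -0.006]
wrist_force: [0.5, 0.6, -3.7]
gripper_width: 0.0337
gripper_force: 30.0
```

Emit:
servo_tool(
  plan=[
    [[0,0,0],0],
    [[0,0,0],0],
    [[0,0,0],0],
    [[0,0,0],0],
    [[0,0,0],0],
  ],
)

```text
time_s: 6.4
tcp_pos: [0.5511, -0.2825, 0.1982]
ee_rot: [0.167, 3.137, -0.0]
wrist_force: [-0.6, 0.4, -3.2]
gripper_width: 0.0341
gripper_force: 30.0
```

Emit:
servo_tool(
  plan=[
    [[0,0,-0.02],0],
    [[0,0,0],0],
    [[0,0,0],0],
    [[0,0,0],0],
    [[0,0,0],0],
  ],
  fingers=0.55,
)

```text
time_s: 7.02
tcp_pos: [0.5512, -0.2824, 0.1949]
ee_rot: [0.166, 3.137, -0.0]
wrist_force: [-0.3, -0.3, 0.4]
gripper_width: 0.0522
gripper_force: 0.0
```

Emit:
servo_tool(
  plan=[
    [[0,0,0.2],0],
    [[0,0,0.3],0],
    [[0,0.3,0.1],0.2],
    [[-0.1,0.3,0],0.3],
    [[-0.1,0.2,0],0.3],
  ],
)

```text
time_s: 7.65
tcp_pos: [0.5207, -0.1608, 0.2852]
ee_rot: [0.063, 3.14, -0.0]
wrist_force: [-0.1, 0.0, -0.0]
gripper_width: 0.0521
gripper_force: 0.0
```

```bash
python3 - <<'E'
from h import *
s=env.get_state(); print(s["tcp_pos"],s["ee_rot"])
im=env.camera("top"); cv2.imwrite("pics/t2.png",im[:,:,::-1])
h,s,v=hsv(im)
print("white",*blobs("top",im,(s<40)&(v>170),.016,150),sep="\n")
im=env.camera("wrist"); cv2.imwrite("pics/w2.png",im[:,:,::-1]); h,s,v=hsv(im)
print("blue",*blobs("wrist",im,(h>98)&(h<118)&(s>120),.013,50),sep="\n")
E
```

```text
[ 0.52068026 -0.16079971  0.28517157] [ 6.34228004e-02  3.14026428e+00 -8.25215212e-05]
white
(array([ 0.7983, -0.0366]), 1.474, array([0.018, 0.109]), array([278.7, 118.2], dtype=float32))
(array([0.7218, 0.6773]), 1.871, array([0.219, 0.264]), array([ 34. , 141.5], dtype=float32))
blue
(array([ 0.4835, -0.2036]), 0.117, array([0.021, 0.103]), array([201.6, 156.2], dtype=float32))
(array([ 0.4766, -0.062 ]), 0.071, array([0.022, 0.104]), array([361.3, 143.6], dtype=float32))
(array([ 0.4699, -0.128 ]), 0.043, array([0.02 , 0.103]), array([288.7, 137.1], dtype=float32))
```

View pics/w2.png

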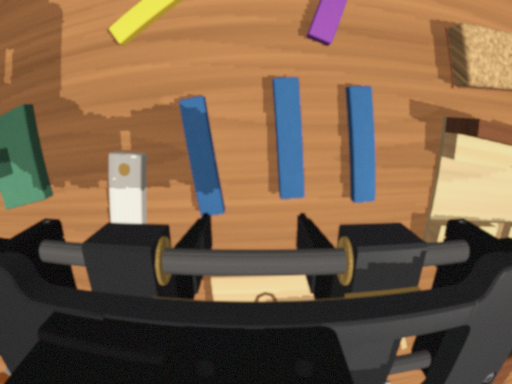

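The wrist view shows the keeper safely down at (127,190). The three bars are at (202,156), (289,137) and (361,144), with the panel edge at the bottom.

Emit:
servo_tool(
  plan=[
    [[-0.15,0.34,0],0.65],
    [[-0.146,0.33,0],0.65],
    [[0,0,-0.3],0],
    [[0,0,-0.22],0],
    [[0,0,-0.05],0],
  ],
)

```text
time_s: 8.38
tcp_pos: [0.4759, -0.062, 0.1972]
ee_rot: [0.097, -3.136, -0.002]
wrist_force: [-0.5, -1.0, 0.8]
gripper_width: 0.0524
gripper_force: 0.0
```

Emit:
servo_tool(
  plan=[
    [[0,0,0],0],
    [[0,0,0],0],
    [[0,0,0],0],
    [[0,0,0],0],
    [[0,0,0],0],
  ],
)

```text
time_s: 9.0
tcp_pos: [0.4768, -0.0619, 0.1996]
ee_rot: [-0.097, 3.139, -0.0]
wrist_force: [-0.0, -0.3, -0.2]
gripper_width: 0.0523
gripper_force: 0.0
```

Emit:
servo_tool(
  plan=[
    [[0,0,-0.036],0],
    [[0,0,0],0],
    [[0,0,0],0],
    [[0,0,0],0],
    [[0,0,0],0],
  ],
  fingers=0,
  grip_force=25,
)

```text
time_s: 9.62
tcp_pos: [0.4767, -0.0619, 0.1938]
ee_rot: [0.097, -3.14, 0.0]
wrist_force: [-0.4, -0.3, -1.2]
gripper_width: 0.0221
gripper_force: 25.0
```

Emit:
servo_tool(
  plan=[
    [[0,0,0],0],
    [[0,0,0],0],
    [[0,0,0.2],0],
    [[0,0,0.3],0],
    [[0,0,0.2],-0.4],
  ],
)

```text
time_s: 10.25
tcp_pos: [0.477, -0.0619, 0.301]
ee_rot: [-0.046, 3.139, -0.001]
wrist_force: [-0.1, -0.2, -0.0]
gripper_width: 0.0218
gripper_force: 25.0
```

Emit:
servo_tool(
  plan=[
    [[0.1,0.3,0],-0.4],
    [[0.1,0.35,0],-0.4],
    [[0.1,0.3,0],-0.4],
    [[0.05,0.15,0],-0.4],
    [[0,0,0],0],
  ],
)

```text
time_s: 10.88
tcp_pos: [0.5294, 0.1044, 0.2988]
ee_rot: [-0.149, -3.138, 0.0]
wrist_force: [0.7, -0.1, -0.8]
gripper_width: 0.0216
gripper_force: 25.0
```

```bash
python3 - <<'E'
from h import *
s=env.get_state(); print(s["tcp_pos"],s["ee_rot"],s["gripper_width"])
im=env.camera("wrist"); cv2.imwrite("pics/w3.png",im[:,:,::-1]); h,s,v=hsv(im)
np.savez("w3.npz",**env.camera_info("wrist"))
print("blue",*blobs("wrist",im,(h>98)&(h<118)&(s>120),.013,50),sep="\n")
E
```

```text
[0.52938359 0.10442412 0.29879209] [-1.49308643e-01 -3.13785041e+00  1.93498572e-04] 0.02164939437701661
blue
(array([0.6318, 0.0931]), 1.476, array([0.03 , 0.032]), array([253.5, 288. ], dtype=float32))
(array([0.5359, 0.1023]), 3.063, array([0.035, 0.101]), array([253.5, 197. ], dtype=float32))
(array([ 0.4822, -0.1981]), 0.119, array([0.031, 0.098]), array([  3.7, 177.2], dtype=float32))
(array([ 0.4685, -0.1224]), 0.024, array([0.028, 0.1  ]), array([ 43. , 156.9], dtype=float32))
```

View pics/w3.png

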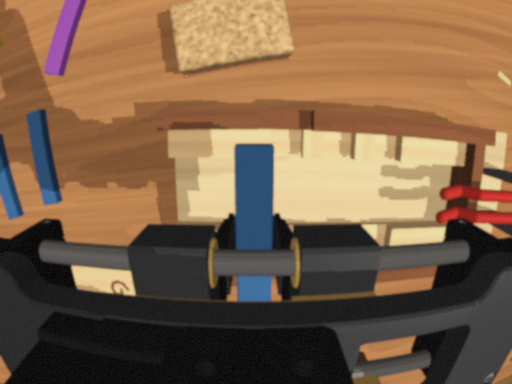

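The wrist view shows the bar held at (254,197), near-side rail notches around row 145 and the finger at (475,195). A crop of the rail should give the cradle's exact position along x.

```bash
python3 - <<'E'
from h import *
im=cv2.imread("pics/w3.png")[90:230,150:510]; cv2.imwrite("pics/c3.png",cv2.resize(im,None,fx=2.2,fy=2.2,interpolation=cv2.INTER_CUBIC))
I=dict(np.load("w3.npz"))
t=np.array([.54062,.21604]);th=1.465;R=np.array([[np.cos(th),-np.sin(th)],[np.sin(th),np.cos(th)]])
for nm,x,y,z in [("notch a",-.113,.058,.058),("notch b",-.071,.058,.058)]+[(f"p{k}{e}",c+d,.045,.028) for k,c in ((1,-.088),(2,-.041),(3,.006)) for e,d in (("-",-.0145),("+",.0145))]+[("railend",-.19,.045,.028),("stop",.1,.045,.044),("fence in",-.0,.058,.058)]:
    p=R@[x,y]+t; q=proj("wrist",[*p,z],I); print(nm,np.round(q,1),"crop",np.round((np.array(q)-[150,90])*2.2,0))
E
```

```text
notch a [255.  130.5] crop [231.  89.]
notch b [311.5 131.8] crop [355.  92.]
p1- [267.3 144.5] crop [258. 120.]
p1+ [301.4 145.3] crop [333. 122.]
p2- [322.  145.9] crop [378. 123.]
p2+ [353.9 147.1] crop [449. 126.]
p3- [372.5 148. ] crop [490. 128.]
p3+ [400.6 149.7] crop [551. 131.]
railend [165.7 144.8] crop [ 34. 121.]
stop [474.1 156.8] crop [713. 147.]
fence in [396.9 136.6] crop [543. 103.]
```

View pics/c3.png

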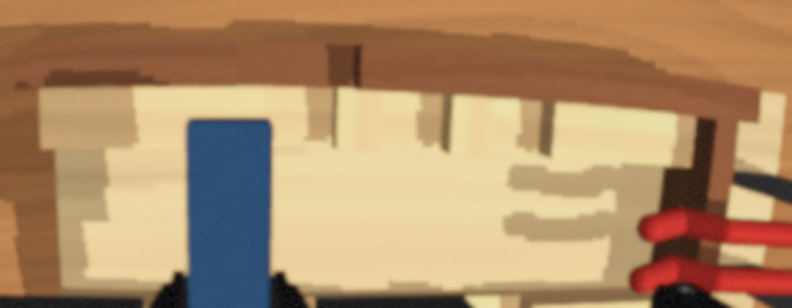

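Pocket walls in the crop, at columns 335, 448 and 547, agree with my cradle pose to 1–2 mm. The fence edge is about 2 mm nearer the robot.

Emit:
servo_tool(
  plan=[
    [[0.04,0.26,0],-0.13],
    [[0.03,0.26,0],0],
    [[0,0.26,0],0],
    [[0,0,-0.2],0],
    [[0,0,-0.2],0],
  ],
)

```text
time_s: 11.55
tcp_pos: [0.5398, 0.2195, 0.2386]
ee_rot: [0.17, 3.136, 0.0]
wrist_force: [-0.3, -0.6, -1.2]
gripper_width: 0.0215
gripper_force: 25.0
```

Emit:
servo_tool(
  plan=[
    [[0,0,-0.05],0],
    [[0,0,0],0],
    [[0,0,0],0],
    [[0,0,0],0],
    [[0,0,0],0],
  ],
)

```text
time_s: 12.18
tcp_pos: [0.54, 0.2202, 0.2322]
ee_rot: [0.17, 3.136, 0.001]
wrist_force: [-0.6, 0.4, -0.9]
gripper_width: 0.0219
gripper_force: 25.0
```

Emit:
servo_tool(
  plan=[
    [[0,0.006,-0.05],0],
    [[0,0,-0.05],0],
    [[0,0,-0.05],0],
    [[0,0,-0.01],0],
    [[0,0,0],0],
  ],
)

```text
time_s: 12.8
tcp_pos: [0.5397, 0.2213, 0.2076]
ee_rot: [-0.17, -3.136, -0.0]
wrist_force: [-2.7, 1.4, 4.9]
gripper_width: 0.0218
gripper_force: 25.0
```

Emit:
servo_tool(
  plan=[
    [[0,0,0],0],
    [[0,0,0],0],
    [[0,0,0],0],
    [[0,0,0.2],0],
    [[0,0,0.3],0],
  ],
  fingers=0.5,
)

```text
time_s: 13.42
tcp_pos: [0.5389, 0.2207, 0.281]
ee_rot: [-0.17, -3.133, 0.003]
wrist_force: [0.8, 0.5, -0.0]
gripper_width: 0.0473
gripper_force: 0.0
```

Emit:
servo_tool(
  plan=[
    [[0,-0.15,0.1],0.3],
    [[-0.08,-0.35,0],0.4],
    [[-0.08,-0.36,0],0.4],
    [[-0.08,-0.36,0],0.4],
    [[-0.08,-0.36,0],0.36],
  ],
)

```text
time_s: 14.05
tcp_pos: [0.491, -0.0175, 0.2974]
ee_rot: [-0.066, 3.14, -0.0]
wrist_force: [0.5, -0.6, 0.2]
gripper_width: 0.0476
gripper_force: 0.0
```

Emit:
servo_tool(
  plan=[
    [[-0.08,-0.36,0],0],
    [[-0.06,-0.35,0],0],
    [[0,0,0],0],
    [[0,0,-0.3],0],
    [[0,0,-0.2],0],
  ],
)

```text
time_s: 14.68
tcp_pos: [0.4704, -0.1216, 0.2208]
ee_rot: [0.064, -3.14, -0.001]
wrist_force: [-0.1, 0.5, -0.2]
gripper_width: 0.0476
gripper_force: 0.0
```

Emit:
servo_tool(
  plan=[
    [[0,0,0],0],
    [[0,0,0],0],
    [[0,0,0],0],
    [[0,0,0],0],
    [[0,0,0],0],
  ],
)

```text
time_s: 15.3
tcp_pos: [0.4709, -0.1225, 0.2231]
ee_rot: [-0.063, 3.14, -0.001]
wrist_force: [0.5, 0.9, -0.2]
gripper_width: 0.0474
gripper_force: 0.0
```

```bash
python3 - <<'E'
from h import *
for n in ("top",):
    im=env.camera(n); h,s,v=hsv(im); cv2.imwrite("pics/t3.png",im[:,:,::-1])
    print("blue",*blobs(n,im,(h>98)&(h<118)&(s>120),.013,30),sep="\n")
    print("blue pocket z",*blobs(n,im,(h>98)&(h<118)&(s>120),.027,30),sep="\n")
s=env.get_state(); print(s["tcp_pos"],s["ee_rot"],s["gripper_width"])
E
```

```text
blue
(array([ 0.4314, -0.1265]), 3.139, array([0.02 , 0.025]), array([309.5, 244.5], dtype=float32))
(array([0.5416, 0.2227]), 3.036, array([0.022, 0.104]), array([187.5, 204.4], dtype=float32))
blue pocket z
(array([ 0.431 , -0.1252]), 3.139, array([0.02 , 0.025]), array([309.5, 244.5], dtype=float32))
(array([0.5401, 0.2203]), 3.036, array([0.022, 0.103]), array([187.5, 204.4], dtype=float32))
[ 0.4708295  -0.12251843  0.22284086] [-6.33304927e-02  3.14014371e+00 -5.14033817e-04] 0.04766293758473809
```

Emit:
servo_tool(
  plan=[
    [[-0.005,-0.03,0],0],
    [[0,0,-0.08],0],
    [[0,0,-0.08],0],
    [[0,0,-0.033],0],
    [[0,0,0],0],
  ],
)

```text
time_s: 15.98
tcp_pos: [0.4696, -0.1268, 0.1924]
ee_rot: [0.063, -3.139, -0.001]
wrist_force: [0.6, 0.7, -0.3]
gripper_width: 0.0475
gripper_force: 0.0
```

Emit:
servo_tool(
  plan=[
    [[0,0,0],0],
    [[0,0,0],0],
    [[0,0,0],0],
    [[0,0,0],0],
    [[0,0,0],0],
  ],
  fingers=0,
)

```text
time_s: 16.6
tcp_pos: [0.4701, -0.127, 0.1938]
ee_rot: [-0.063, 3.14, -0.0]
wrist_force: [-0.3, 1.3, 1.8]
gripper_width: 0.0217
gripper_force: 25.0
```

Emit:
servo_tool(
  plan=[
    [[0,0,0],0],
    [[0,0,0.2],0],
    [[0,0,0.3],0],
    [[0,0,0.2],-0.45],
    [[0.1,0.3,0],-0.45],
  ],
)

```text
time_s: 17.23
tcp_pos: [0.4858, -0.0834, 0.3017]
ee_rot: [0.059, 3.135, -0.004]
wrist_force: [0.3, -0.4, -0.4]
gripper_width: 0.0214
gripper_force: 25.0
```

Emit:
servo_tool(
  plan=[
    [[0.1,0.36,0],-0.45],
    [[0.1,0.36,0],-0.45],
    [[0.08,0.34,0],0],
    [[0.06,0.34,0],0],
    [[0,0.2,0],0],
  ],
)

```text
time_s: 17.85
tcp_pos: [0.536, 0.1602, 0.2979]
ee_rot: [-0.16, -3.137, 0.0]
wrist_force: [0.2, -1.1, -1.4]
gripper_width: 0.0217
gripper_force: 25.0
```

Emit:
servo_tool(
  plan=[
    [[0,0,0],0],
    [[0,0,0],0],
    [[0,0,0],0],
    [[0,0,0],0],
    [[0,0,0],0],
  ],
)

```text
time_s: 18.48
tcp_pos: [0.536, 0.1575, 0.2985]
ee_rot: [0.164, 3.137, -0.0]
wrist_force: [-0.4, 0.5, -1.5]
gripper_width: 0.0222
gripper_force: 25.0
```

Emit:
servo_tool(
  plan=[
    [[-0.005,0.116,-0.1],0],
    [[0,0,-0.2],0],
    [[0,0,-0.15],0],
    [[0,0,0],0],
    [[0,0,0],0],
  ],
)

```text
time_s: 19.1
tcp_pos: [0.5354, 0.176, 0.2312]
ee_rot: [0.162, 3.137, 0.0]
wrist_force: [-0.4, 0.8, -0.1]
gripper_width: 0.0219
gripper_force: 25.0
```

Emit:
servo_tool(
  plan=[
    [[0,0,-0.05],0],
    [[0,0,-0.05],0],
    [[0,0,-0.04],0],
    [[0,0,-0.01],0],
    [[0,0,0],0],
  ],
)

```text
time_s: 19.73
tcp_pos: [0.5352, 0.1754, 0.2083]
ee_rot: [-0.163, -3.137, 0.0]
wrist_force: [-0.4, -0.6, -0.3]
gripper_width: 0.022
gripper_force: 25.0
```

Emit:
servo_tool(
  plan=[
    [[0,0,0],0],
    [[0,0,0],0],
    [[0,0,0],0],
    [[0,0,0.2],0],
    [[0,0,0.3],0],
  ],
  fingers=0.5,
)

```text
time_s: 20.35
tcp_pos: [0.5344, 0.1753, 0.2824]
ee_rot: [-0.163, -3.133, 0.002]
wrist_force: [0.7, -0.3, -0.5]
gripper_width: 0.0475
gripper_force: 0.0
```

Emit:
servo_tool(
  plan=[
    [[0,-0.15,0.1],0.4],
    [[-0.05,-0.35,0],0.4],
    [[-0.06,-0.36,0],0.4],
    [[-0.06,-0.36,0],0.4],
    [[-0.06,-0.36,0],0.4],
  ],
)

```text
time_s: 20.98
tcp_pos: [0.5001, -0.0631, 0.2987]
ee_rot: [-0.091, 3.139, -0.0]
wrist_force: [0.3, 0.0, 0.2]
gripper_width: 0.0475
gripper_force: 0.0
```

Emit:
servo_tool(
  plan=[
    [[-0.06,-0.36,0],0.4],
    [[-0.055,-0.36,0],0.37],
    [[0,-0.22,0],0],
    [[0,0,-0.3],0],
    [[0,0,-0.2],0],
  ],
)

```text
time_s: 21.6
tcp_pos: [0.4829, -0.2031, 0.2221]
ee_rot: [0.183, -3.136, -0.001]
wrist_force: [0.6, -0.2, -0.5]
gripper_width: 0.0474
gripper_force: 0.0
```

Emit:
servo_tool(
  plan=[
    [[0,0,0],0],
    [[0,0,0],0],
    [[0,0,0],0],
    [[0,0,0],0],
    [[0,0,0],0],
  ],
)

```text
time_s: 22.22
tcp_pos: [0.4837, -0.2026, 0.2241]
ee_rot: [-0.185, 3.135, -0.001]
wrist_force: [-0.3, -0.1, 0.1]
gripper_width: 0.0474
gripper_force: 0.0
```

Emit:
servo_tool(
  plan=[
    [[0,0,-0.08],0],
    [[0,0,-0.08],0],
    [[0,0,-0.042],0],
    [[0,0,0],0],
    [[0,0,0],0],
  ],
)

```text
time_s: 22.85
tcp_pos: [0.4836, -0.2026, 0.1932]
ee_rot: [-0.185, 3.136, -0.0]
wrist_force: [0.1, -0.7, -0.4]
gripper_width: 0.0479
gripper_force: 0.0
```

Emit:
servo_tool(
  plan=[
    [[0,0,0],0],
    [[0,0,0],0],
    [[0,0,0],0],
    [[0,0,0],0],
    [[0,0,0],0],
  ],
  fingers=0,
)

```text
time_s: 23.48
tcp_pos: [0.4835, -0.2026, 0.1933]
ee_rot: [-0.185, 3.136, -0.0]
wrist_force: [-0.3, -0.1, 1.5]
gripper_width: 0.0218
gripper_force: 25.0
```

Emit:
servo_tool(
  plan=[
    [[0,0,0],0],
    [[0,0,0.2],0],
    [[0,0,0.3],0],
    [[0,0,0.2],-0.4],
    [[0.05,0.3,0],-0.4],
  ],
)

```text
time_s: 24.1
tcp_pos: [0.492, -0.1591, 0.3018]
ee_rot: [-0.077, 3.134, -0.006]
wrist_force: [0.1, 0.8, -0.4]
gripper_width: 0.0219
gripper_force: 25.0
```

Emit:
servo_tool(
  plan=[
    [[0.05,0.36,0],-0.4],
    [[0.05,0.36,0],-0.4],
    [[0.05,0.36,0],-0.4],
    [[0.05,0.36,0],-0.4],
    [[0.06,0.36,0],-0.37],
  ],
)

```text
time_s: 24.72
tcp_pos: [0.5297, 0.1142, 0.2978]
ee_rot: [0.164, 3.137, -0.0]
wrist_force: [1.1, -0.4, 0.4]
gripper_width: 0.0218
gripper_force: 25.0
```

Emit:
servo_tool(
  plan=[
    [[0,0.11,0],0],
    [[0,0,0],0],
    [[0,0,0],0],
    [[0,0,0],0],
    [[0,0,0],0],
  ],
)

```text
time_s: 25.35
tcp_pos: [0.53, 0.128, 0.2981]
ee_rot: [0.165, 3.137, -0.0]
wrist_force: [1.2, -1.2, -0.8]
gripper_width: 0.0217
gripper_force: 25.0
```

Then lower, release, and back off to look.

Emit:
servo_tool(
  plan=[
    [[0,0.003,-0.2],0],
    [[0,0,-0.2],0],
    [[0,0,-0.05],0],
    [[0,0,0],0],
    [[0,0,0],0],
  ],
)

```text
time_s: 25.98
tcp_pos: [0.5307, 0.1294, 0.2322]
ee_rot: [0.163, 3.135, 0.001]
wrist_force: [0.1, -1.1, -0.0]
gripper_width: 0.0218
gripper_force: 25.0
```

Emit:
servo_tool(
  plan=[
    [[0,0,-0.05],0],
    [[0,0,-0.05],0],
    [[0,0,-0.04],0],
    [[0,0,-0.005],0],
    [[0,0,0],0],
  ],
)

```text
time_s: 26.6
tcp_pos: [0.5299, 0.1294, 0.2087]
ee_rot: [-0.163, -3.137, 0.0]
wrist_force: [-0.1, -0.6, -0.9]
gripper_width: 0.0217
gripper_force: 25.0
```

Emit:
servo_tool(
  plan=[
    [[0,0,0],0],
    [[0,0,0],0],
    [[0,0,0],0],
    [[0,0,0.2],0],
    [[0,0,0.3],0],
  ],
  fingers=0.5,
)

```text
time_s: 27.22
tcp_pos: [0.5292, 0.1293, 0.283]
ee_rot: [-0.162, -3.133, 0.001]
wrist_force: [0.4, -0.3, -0.7]
gripper_width: 0.0474
gripper_force: 0.0
```

Emit:
servo_tool(
  plan=[
    [[0,-0.2,0.2],0],
    [[0,-0.36,0],0],
    [[0,-0.36,0],0],
    [[-0.1,-0.36,0],0],
    [[-0.3,0,0],0],
  ],
  fingers=0.8,
)

```text
time_s: 27.85
tcp_pos: [0.4702, -0.0654, 0.3146]
ee_rot: [0.169, 3.136, -0.001]
wrist_force: [-0.4, 1.5, -0.0]
gripper_width: 0.0757
gripper_force: 0.0
```

```bash
cat > look.py <<'E'
from h import *
import sys
st=env.get_state(); print(st["tcp_pos"].round(4),st["ee_rot"].round(3),round(st["gripper_width"],4))
im=env.camera("top"); h,s,v=hsv(im); cv2.imwrite(f"pics/{sys.argv[1]}.png",im[:,:,::-1])
print("blue@.027",*blobs("top",im,(h>98)&(h<118)&(s>120),.027,30),sep="\n")
print("white@.016",*blobs("top",im,(s<40)&(v>170),.016,150),sep="\n")
print("green@.018",*blobs("top",im,(h>60)&(h<95)&(s>80)&(v>40),.018,150),sep="\n")
m=((h>18)&(h<32)&(s<160)&(v>200)).astype(np.uint8); m[:, :262]=0; m[210:]=0; m=cv2.morphologyEx(m,cv2.MORPH_CLOSE,np.ones((9,9)))
print("panel@.018",*blobs("top",im,m,.018,500),sep="\n")
E
python3 look.py t4
```

```text
[ 0.4702 -0.0654  0.3146] [ 1.690e-01  3.136e+00 -1.000e-03] 0.0757
blue@.027
(array([0.5295, 0.1289]), 3.04, array([0.021, 0.103]), array([219.6, 208.5], dtype=float32))
(array([0.5347, 0.1748]), 3.04, array([0.022, 0.103]), array([203.5, 206.5], dtype=float32))
(array([0.5397, 0.2203]), 3.036, array([0.022, 0.103]), array([187.5, 204.6], dtype=float32))
white@.016
(array([ 0.5325, -0.2375]), 3.016, array([0.034, 0.161]), array([348.5, 209.4], dtype=float32))
(array([ 0.7983, -0.0366]), 1.474, array([0.018, 0.109]), array([278.7, 118.2], dtype=float32))
(array([0.7218, 0.6773]), 1.871, array([0.219, 0.264]), array([ 34. , 141.5], dtype=float32))
green@.018
(array([ 0.4679, -0.4177]), 0.13, array([0.078, 0.102]), array([412.9, 232.8], dtype=float32))
panel@.018
(array([ 0.6519, -0.1033]), 1.581, array([0.108, 0.2  ]), array([301.5, 167.5], dtype=float32))
```

View pics/t4.png

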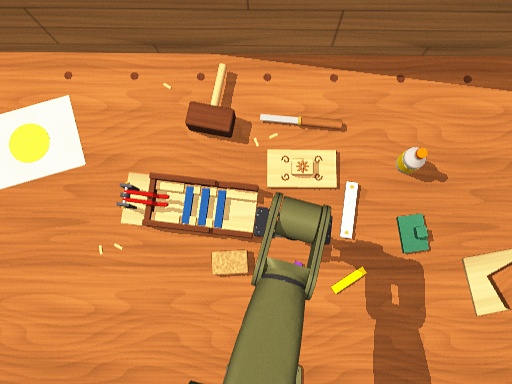

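The top view shows all three bars seated at (187,205), (203,206) and (220,208). The keeper was knocked to (348,209); the panel and block haven't moved.

Emit:
servo_tool(
  plan=[
    [[0.3,-0.06,0],-1],
    [[0.3,-0.06,0],-1],
    [[0.3,-0.06,0],-1],
    [[0.3,-0.07,0],-1],
    [[0,0,0],-1],
  ],
  fingers=0.75,
)

```text
time_s: 28.52
tcp_pos: [0.6523, -0.1006, 0.3131]
ee_rot: [0.787, 3.041, -0.0]
wrist_force: [-0.7, 1.0, -0.5]
gripper_width: 0.0713
gripper_force: 0.0
```

Emit:
servo_tool(
  plan=[
    [[0,0,0],-1],
    [[0,0,0],-1],
    [[0,0,0],-1],
    [[0,0,0],-1],
    [[0,0,0],-1],
  ],
)

```text
time_s: 29.15
tcp_pos: [0.65, -0.0998, 0.3138]
ee_rot: [-1.375, -2.825, -0.0]
wrist_force: [0.5, -0.6, 0.2]
gripper_width: 0.0716
gripper_force: 0.0
```

Emit:
servo_tool(
  plan=[
    [[0,0,0],-1],
    [[0,0,0],-1],
    [[0,0,0],-1],
    [[0,0,0],-1],
    [[0,0,0],-1],
  ],
)

```text
time_s: 29.78
tcp_pos: [0.65, -0.0999, 0.3138]
ee_rot: [-1.909, -2.495, 0.0]
wrist_force: [-0.9, -1.0, 0.3]
gripper_width: 0.0715
gripper_force: 0.0
```

Emit:
servo_tool(
  plan=[
    [[0,0,0],-1],
    [[0,0,0],-1],
    [[0,0,0],-1],
    [[0,0,-0.2],-0.16],
    [[0,0,0],0],
  ],
)

```text
time_s: 30.4
tcp_pos: [0.6489, -0.0997, 0.2809]
ee_rot: [-2.201, -2.234, 0.005]
wrist_force: [0.1, -0.5, 0.4]
gripper_width: 0.0711
gripper_force: 0.0
```

Emit:
servo_tool(
  plan=[
    [[0,0,0],0],
    [[0,0,0],0],
    [[0,0,0],0],
    [[0,0,0],0],
    [[0,0,0],0],
  ],
)

```text
time_s: 31.02
tcp_pos: [0.65, -0.1001, 0.2841]
ee_rot: [2.205, 2.237, 0.0]
wrist_force: [-0.1, 0.3, -0.3]
gripper_width: 0.0712
gripper_force: 0.0
```

```bash
python3 - <<'E'
from h import *
st=env.get_state(); print(st["joint_positions"].round(3))
im=env.camera("wrist"); cv2.imwrite("pics/w5.png",im[:,:,::-1])
E
```

```text
[-0.234  0.238  1.731 -0.     1.172 -0.249]
```

View pics/w5.png

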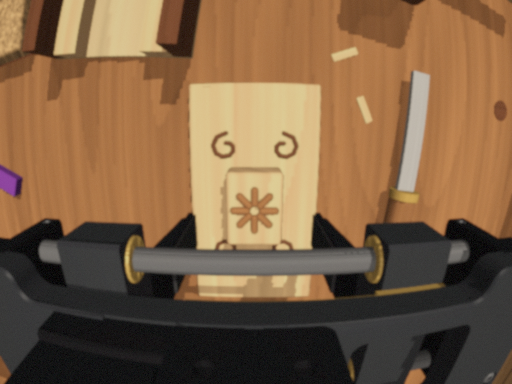

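The wrist view shows the panel aligned with the tool and its boss star at (254,211). The board edges are near columns 190 and 321 and its front end at row 84.

```bash
python3 - <<'E'
from h import *
print("star",ray("wrist",(254.5,211),.046), "front corners",ray("wrist",(190.5,84.5),.018),ray("wrist",(321,84.5),.018))
im=cv2.imread("pics/w5.png")[:,:,::-1].copy();h,s,v=hsv(im)
for r in (100,130,160):
    m=(s[r]<135)&(v[r]>170); c=np.where(m[170:340])[0]+170; print(r,c.min(),c.max(),ray("wrist",(c.min()-.5,r),.018)[:2],ray("wrist",(c.max()+.5,r),.018)[:2])
E
```

```text
star [ 0.6505062  -0.10296322  0.046     ] front corners [ 0.59640259 -0.0046369   0.018     ] [ 0.70390832 -0.00287017  0.018     ]
100 189 321 [ 0.59482366 -0.01763894] [ 0.70460423 -0.01591791]
130 190 320 [ 0.59562758 -0.04277095] [ 0.70455951 -0.04109292]
160 190 319 [ 0.59520534 -0.06810348] [ 0.70489314 -0.06645635]
```

Emit:
servo_tool(
  plan=[
    [[0.003,-0.02,-0.2],0],
    [[0,0,-0.15],0],
    [[0,0,-0.1],0],
    [[0,0,-0.025],0],
    [[0,0,0],0],
  ],
)

```text
time_s: 31.7
tcp_pos: [0.6506, -0.1031, 0.2127]
ee_rot: [2.205, 2.237, 0.0]
wrist_force: [0.6, 0.2, 0.7]
gripper_width: 0.0713
gripper_force: 0.0
```

Emit:
servo_tool(
  plan=[
    [[0,0,0],0],
    [[0,0,0],0],
    [[0,0,0],0],
    [[0,0,0],0],
    [[0,0,0],0],
  ],
  fingers=0.2,
  grip_force=45,
)

```text
time_s: 32.33
tcp_pos: [0.6505, -0.1032, 0.2131]
ee_rot: [2.205, 2.237, 0.0]
wrist_force: [-0.5, 0.9, 2.1]
gripper_width: 0.0436
gripper_force: 45.0
```

Emit:
servo_tool(
  plan=[
    [[0,0,0.2],0],
    [[0,0,0.3],0],
    [[0,0,0.2],0],
    [[0,0,0],-0.5],
    [[0,0,0],-0.5],
  ],
)

```text
time_s: 32.95
tcp_pos: [0.6501, -0.103, 0.3171]
ee_rot: [-2.294, -2.145, 0.001]
wrist_force: [-0.4, 0.1, -4.0]
gripper_width: 0.0439
gripper_force: 45.0
```

Emit:
servo_tool(
  plan=[
    [[0,0,0],-0.45],
    [[0,0,0],0],
    [[0,0,0],0],
    [[0,0,0],0],
    [[0,0,0],0],
  ],
)

```text
time_s: 33.58
tcp_pos: [0.6504, -0.1031, 0.3176]
ee_rot: [2.331, 2.106, 0.0]
wrist_force: [-0.6, 0.3, -3.7]
gripper_width: 0.0436
gripper_force: 45.0
```

```bash
python3 - <<'E'
from h import *
im=cv2.imread("pics/w5.png"); 
cv2.imwrite("pics/c5.png",cv2.resize(im[0:80,0:220],None,fx=3.6,fy=3.6,interpolation=cv2.INTER_CUBIC))
E
```

```text
(no output)
```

View pics/c5.png

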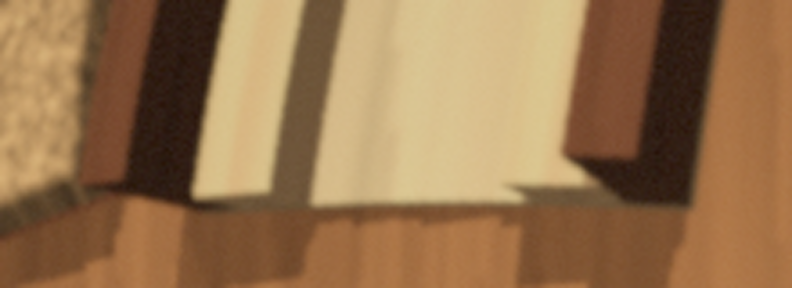

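```bash
python3 - <<'E'
from h import *
from scipy.spatial.transform import Rotation as Ro
I=dict(np.load("w3.npz"))
A=Ro.from_rotvec([-.14931,-3.13785,.00019]).as_matrix(); p=np.array([.52938,.10442,.29879])
Rc=I["R"]@A; tc=I["R"]@p+I["t"]   # cam <- tool
B=Ro.from_rotvec(np.array([2.205,2.237,0.])).as_matrix(); q=np.array([.65,-.1001,.2841])
J=dict(mtx=I["mtx"],R=Rc@B.T); J["t"]=tc-J["R"]@q
print("star check",ray("wrist",(254.5,211),.046,J))
f=lambda c,z: ray("wrist",(c[0]/3.6-.36,c[1]/3.6-.36),z,J)[:2]
for nm,c,z,y in [("Lout",(82,180),.058,.074),("Lin",(127,182),.058,.058),("Rin",(565,155),.058,-.058),("Rout",(638,158),.058,-.074),("Lrail",(193,197),.028,.058)]:
    w=f(c,z); print(nm,w.round(4),"-> origin",(w-np.array([.1033,.9947])*(-.19)-np.array([-.9947,.1033])*y).round(4))
E
```

```text
star check [ 0.64958771 -0.10253508  0.046     ]
Lout [0.4478 0.0389] -> origin [0.5411 0.2202]
Lin [0.464  0.0351] -> origin [0.5413 0.2181]
Rin [0.5785 0.0235] -> origin [0.5404 0.2185]
Rout [0.5936 0.0216] -> origin [0.5397 0.2183]
Lrail [0.462 0.036] -> origin [0.5393 0.219 ]
```

The crop of the open end shows the fence-top corners. They put the cradle centreline at about x=0.540, in agreement with the top view.

Emit:
servo_tool(
  plan=[
    [[-0.157,0.326,0],0],
    [[-0.157,0.326,0],0],
    [[-0.157,0.326,0],0],
    [[-0.157,0.326,0],0],
    [[-0.157,0.326,0],0],
  ],
)

```text
time_s: 34.2
tcp_pos: [0.5317, 0.1428, 0.318]
ee_rot: [2.331, 2.105, 0.001]
wrist_force: [0.1, -0.3, -3.0]
gripper_width: 0.0442
gripper_force: 45.0
```

Emit:
servo_tool(
  plan=[
    [[0,0,0],0],
    [[0,0,-0.1],0],
    [[0,0,-0.1],0],
    [[0,0,0],0],
    [[0,0,0],0],
  ],
)

```text
time_s: 34.83
tcp_pos: [0.533, 0.1407, 0.2872]
ee_rot: [-2.332, -2.104, 0.001]
wrist_force: [-0.2, -0.0, -2.0]
gripper_width: 0.0441
gripper_force: 45.0
```

Emit:
servo_tool(
  plan=[
    [[-0.004,0,-0.06],0],
    [[0,0,-0.06],0],
    [[0,0,-0.05],0],
    [[0,0,0],0],
    [[0,0,0],0],
  ],
)

```text
time_s: 35.45
tcp_pos: [0.5321, 0.1415, 0.2622]
ee_rot: [2.331, 2.106, 0.0]
wrist_force: [0.2, -1.5, -2.4]
gripper_width: 0.0437
gripper_force: 45.0
```

Emit:
servo_tool(
  plan=[
    [[0,0,-0.03],0],
    [[0,0,-0.03],0],
    [[0,0,-0.03],0],
    [[0,0,0],0],
    [[0,0,0],0],
  ],
)

```text
time_s: 36.08
tcp_pos: [0.5321, 0.1414, 0.2486]
ee_rot: [2.331, 2.106, 0.0]
wrist_force: [-0.6, -0.5, -2.8]
gripper_width: 0.0436
gripper_force: 45.0
```

Emit:
servo_tool(
  plan=[
    [[0,0,-0.025],0],
    [[0,0,-0.022],0],
    [[0,0,0],0],
    [[0,0,0],0],
    [[0,0,0],0],
  ],
)

```text
time_s: 36.7
tcp_pos: [0.532, 0.1414, 0.2415]
ee_rot: [-2.331, -2.106, 0.0]
wrist_force: [-0.3, 0.1, -3.2]
gripper_width: 0.0435
gripper_force: 45.0
```

Emit:
servo_tool(
  plan=[
    [[0,0,-0.006],0],
    [[0.005,0.05,0],0],
    [[0.01,0.1,0],0],
    [[0.01,0.1,0],0],
    [[0,0,0],0],
  ],
)

```text
time_s: 37.33
tcp_pos: [0.536, 0.1807, 0.2411]
ee_rot: [-2.33, -2.107, -0.003]
wrist_force: [0.2, 1.9, 1.3]
gripper_width: 0.0438
gripper_force: 45.0
```

Emit:
servo_tool(
  plan=[
    [[0.01,0.08,0],0],
    [[0.005,0.05,0],0],
    [[0.005,0.04,0],0],
    [[0,0,0],0],
    [[0,0,0],0],
  ],
)

```text
time_s: 37.95
tcp_pos: [0.5392, 0.204, 0.2411]
ee_rot: [2.33, 2.104, -0.001]
wrist_force: [1.4, -5.3, 2.2]
gripper_width: 0.0436
gripper_force: 45.0
```

Emit:
servo_tool(
  plan=[
    [[0.003,0.03,0],0],
    [[0.003,0.03,0],0],
    [[0,0.02,0],0],
    [[0,0,0],0],
    [[0,0,0],0],
  ],
)

```text
time_s: 38.58
tcp_pos: [0.54, 0.2162, 0.2411]
ee_rot: [2.33, 2.105, 0.0]
wrist_force: [1.3, -5.3, 3.0]
gripper_width: 0.0437
gripper_force: 45.0
```

Emit:
servo_tool(
  plan=[
    [[0.002,0.02,0],0],
    [[0,0.02,0],0],
    [[0,0,0],0],
    [[0,0,0],0],
    [[0,0,0],0],
  ],
)

```text
time_s: 39.2
tcp_pos: [0.5402, 0.2201, 0.241]
ee_rot: [2.328, 2.103, -0.01]
wrist_force: [-2.5, -17.2, 7.7]
gripper_width: 0.0433
gripper_force: 45.0
```

Emit:
servo_tool(
  plan=[
    [[0,0.015,0],0],
    [[0,0.01,0],0],
    [[0,0,0],0],
    [[0,0,0],0],
    [[0,0,0],0],
  ],
)

```text
time_s: 39.83
tcp_pos: [0.5404, 0.222, 0.2409]
ee_rot: [2.325, 2.101, -0.016]
wrist_force: [-2.5, -26.8, 10.3]
gripper_width: 0.0438
gripper_force: 45.0
```

Emit:
servo_tool(
  plan=[
    [[0,-0.018,0],0],
    [[0,0,0],0],
    [[0,0,0],0],
    [[0,0,0],0],
    [[0,0,0],0],
  ],
)

```text
time_s: 40.45
tcp_pos: [0.5402, 0.221, 0.2409]
ee_rot: [2.328, 2.102, -0.01]
wrist_force: [-1.5, -16.7, 7.7]
gripper_width: 0.0441
gripper_force: 45.0
```

Emit:
servo_tool(
  plan=[
    [[0,0,0],0],
    [[0,0,0],0],
    [[0,0,0],0],
    [[0,0,0],0],
    [[0,0,0],0],
  ],
  fingers=0.62,
)

```text
time_s: 41.08
tcp_pos: [0.5399, 0.2237, 0.2406]
ee_rot: [-2.331, -2.106, -0.0]
wrist_force: [0.0, 0.6, -1.0]
gripper_width: 0.059
gripper_force: 0.0
```

Emit:
servo_tool(
  plan=[
    [[0,0,0.2],0],
    [[0,0,0.3],0],
    [[0,-0.3,0],0],
    [[0,-0.36,0],0],
    [[-0.2,-0.3,0],0],
  ],
)

```text
time_s: 41.7
tcp_pos: [0.5105, 0.0779, 0.3163]
ee_rot: [2.331, 2.105, 0.002]
wrist_force: [-0.3, -0.0, 0.5]
gripper_width: 0.0591
gripper_force: 0.0
```

Emit:
servo_tool(
  plan=[
    [[-0.1,-0.36,0],0],
    [[0,-0.36,0],0],
    [[0,-0.36,0],0],
    [[0,0,0],0],
    [[0,0,0],0],
  ],
)

```text
time_s: 42.32
tcp_pos: [0.4949, -0.0824, 0.3156]
ee_rot: [-2.332, -2.105, -0.0]
wrist_force: [-0.3, 0.5, 0.2]
gripper_width: 0.0592
gripper_force: 0.0
```

```bash
python3 look.py t6; python3 - <<'E'
from h import *
im=cv2.imread("pics/t6.png"); a=cv2.resize(im[160:250,110:270],None,fx=4.8,fy=4.8,interpolation=cv2.INTER_CUBIC)
cv2.imwrite("pics/c6.png",a)
E
```

```text
[ 0.4949 -0.0824  0.3156] [-2.332 -2.105 -0.   ] 0.0592
blue@.027
white@.016
(array([ 0.5335, -0.2378]), 3.014, array([0.034, 0.159]), array([348.6, 209.1], dtype=float32))
(array([ 0.7983, -0.0366]), 1.474, array([0.018, 0.109]), array([278.7, 118.2], dtype=float32))
(array([0.7218, 0.6773]), 1.871, array([0.219, 0.264]), array([ 34. , 141.5], dtype=float32))
green@.018
(array([ 0.4679, -0.4177]), 0.13, array([0.078, 0.102]), array([412.9, 232.8], dtype=float32))
panel@.018
```

View pics/c6.png

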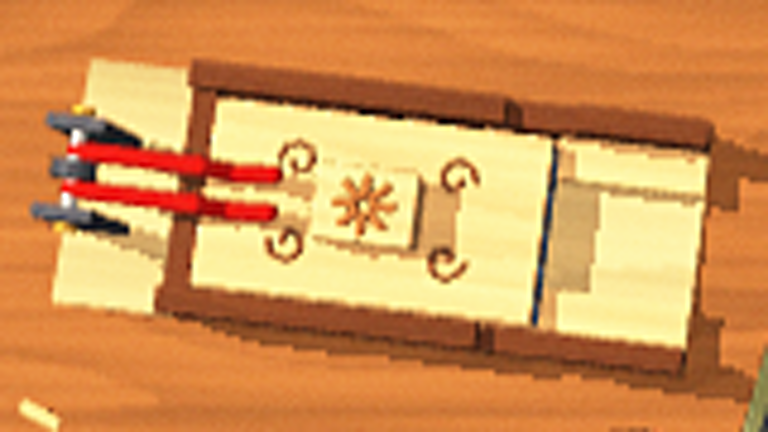

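The crop shows the panel between the fences, against the stop on the left and under both finger rods. Its trailing edge is at about (543,228) with a sliver of bar behind it. The block is next.

Emit:
servo_tool(
  plan=[
    [[-0.025,-0.34,0],0.5],
    [[-0.025,-0.34,0],0.5],
    [[-0.025,-0.34,0],0.5],
    [[-0.025,-0.34,0],0.5],
    [[-0.025,-0.34,0],0.5],
  ],
  fingers=0.65,
)

```text
time_s: 43.0
tcp_pos: [0.4769, -0.3375, 0.3156]
ee_rot: [-2.105, -2.332, -0.001]
wrist_force: [0.3, 0.4, -0.1]
gripper_width: 0.0617
gripper_force: 0.0
```

Emit:
servo_tool(
  plan=[
    [[-0.025,-0.34,0],0.4],
    [[0,-0.2,-0.15],0],
    [[0,0,0],0],
    [[0,0,0],0],
    [[0,0,0],0],
  ],
)

```text
time_s: 43.62
tcp_pos: [0.4733, -0.4172, 0.294]
ee_rot: [2.069, 2.363, 0.0]
wrist_force: [0.0, -0.2, -0.7]
gripper_width: 0.062
gripper_force: 0.0
```

```bash
python3 - <<'E'
from h import *
I=env.camera_info("top"); print("panel tail",ray("top",(543/4.8+110-.4,228/4.8+160-.4),.046,I), "star",ray("top",(365/4.8+110-.4,204/4.8+160-.4),.074,I))
im=env.camera("wrist"); cv2.imwrite("pics/w7.png",im[:,:,::-1]); h,s,v=hsv(im)
print(*blobs("wrist",im,(h>60)&(h<95)&(s>80)&(v>40),.018,150),sep="\n")
st=env.get_state(); print(st["tcp_pos"],st["ee_rot"]); np.savez("w7.npz",**env.camera_info("wrist"))
E
```

```text
panel tail [0.53139809 0.11842237 0.046     ] star [0.54109051 0.21759126 0.074     ]
(array([ 0.4669, -0.4203]), 0.131, array([0.077, 0.099]), array([246.5, 195. ], dtype=float32))
[ 0.47317842 -0.41732858  0.29408286] [2.06903906e+00 2.36248611e+00 2.84712129e-05]
```

View pics/w7.png

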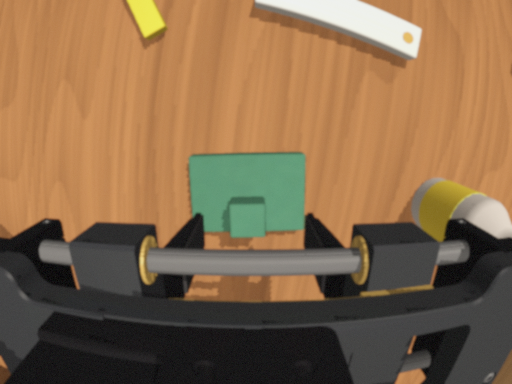

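The wrist view shows the block's front edge at row 153, columns 189–305. The rib's top lies at columns 229–266, rows 207–237.

```bash
python3 - <<'E'
from h import *
J=dict(np.load("w7.npz")); r=lambda u,v,z: ray("wrist",(u,v),z,J)[:2]
a,b=r(189.5,154,.018),r(305,152.5,.018); d=(b-a)/np.linalg.norm(b-a); ang=np.arctan2(d[1],d[0]); xb=np.array([-d[1],d[0]])
print("front",a,b,np.linalg.norm(b-a),"ang",ang, "centre",(a+b)/2-.036*xb,"rib",(a+b)/2-.052*xb)
print("rib top corners",[r(*p,.044).round(4) for p in ((229,197),(266,197),(229,207),(266,207),(230,237),(266,237))])
E
```

```text
front [ 0.41272882 -0.38861846] [ 0.51249738 -0.37416747] 0.10080969900929126 ang 0.14384474597324493 centre [ 0.46777367 -0.41702116] rib [ 0.47006726 -0.43285592]
rib top corners [array([ 0.453 , -0.4153]), array([ 0.4824, -0.4113]), array([ 0.4539, -0.4236]), array([ 0.4836, -0.4196]), array([ 0.4576, -0.4497]), array([ 0.4874, -0.4457])]
```

Emit:
servo_tool(
  plan=[
    [[-0.018,-0.105,0],0],
    [[0,0,-0.25],0],
    [[0,0,-0.2],0],
    [[0,0,-0.08],0],
    [[0,0,-0.02],0],
  ],
)

```text
time_s: 44.3
tcp_pos: [0.4697, -0.4347, 0.2104]
ee_rot: [-2.072, -2.361, 0.0]
wrist_force: [0.6, -1.5, 0.6]
gripper_width: 0.0618
gripper_force: 0.0
```

Emit:
servo_tool(
  plan=[
    [[0,0,0],0],
    [[0,0,0],0],
    [[0,0,0],0],
    [[0,0,0],0],
    [[0,0,0],0],
  ],
)

```text
time_s: 44.92
tcp_pos: [0.4698, -0.4343, 0.2108]
ee_rot: [2.072, 2.361, -0.0]
wrist_force: [0.2, 0.1, 0.5]
gripper_width: 0.0621
gripper_force: 0.0
```

Emit:
servo_tool(
  plan=[
    [[0,0,0],0],
    [[0,0,0],0],
    [[0,0,0],0],
    [[0,0,0],0],
    [[0,0,0],0],
  ],
  fingers=0.1,
  grip_force=35,
)

```text
time_s: 45.55
tcp_pos: [0.4698, -0.4343, 0.2106]
ee_rot: [-2.072, -2.361, -0.0]
wrist_force: [-0.1, 0.3, -0.6]
gripper_width: 0.0297
gripper_force: 34.9
```

Emit:
servo_tool(
  plan=[
    [[0,0,0],0],
    [[0,0,0],0],
    [[0,0,0.2],0],
    [[0,0,0.3],0],
    [[0,0,0.25],-0.5],
  ],
)

```text
time_s: 46.18
tcp_pos: [0.4697, -0.4342, 0.3243]
ee_rot: [-2.12, -2.318, 0.0]
wrist_force: [0.8, 0.1, -1.7]
gripper_width: 0.0299
gripper_force: 34.9
```

Emit:
servo_tool(
  plan=[
    [[0.036,0.328,0],-0.3],
    [[0.036,0.328,0],-0.3],
    [[0.036,0.328,0],-0.3],
    [[0.036,0.328,0],-0.3],
    [[0.036,0.328,0],-0.3],
  ],
)

```text
time_s: 46.8
tcp_pos: [0.4965, -0.1867, 0.3228]
ee_rot: [-2.255, -2.187, 0.0]
wrist_force: [0.3, 0.1, -0.5]
gripper_width: 0.0299
gripper_force: 34.9
```

Emit:
servo_tool(
  plan=[
    [[0.036,0.328,0],-0.3],
    [[0.036,0.328,0],-0.3],
    [[0.036,0.328,0],-0.3],
    [[0.036,0.328,0],0],
    [[0.036,0.25,0],0],
  ],
)

```text
time_s: 47.42
tcp_pos: [0.5234, 0.0479, 0.3229]
ee_rot: [-2.33, -2.107, 0.001]
wrist_force: [0.2, -0.1, -0.6]
gripper_width: 0.0297
gripper_force: 34.9
```

Emit:
servo_tool(
  plan=[
    [[0,0.04,0],0],
    [[0,0,-0.1],0],
    [[0,0,-0.1],0],
    [[0,0,0],0],
    [[0,0,0],0],
  ],
)

```text
time_s: 48.05
tcp_pos: [0.5238, 0.0513, 0.2928]
ee_rot: [-2.332, -2.104, 0.001]
wrist_force: [-0.2, 0.1, -1.4]
gripper_width: 0.0298
gripper_force: 34.9
```

Emit:
servo_tool(
  plan=[
    [[-0.005,0,-0.1],0],
    [[0,0,-0.1],0],
    [[0,0,-0.05],0],
    [[0,0,0],0],
    [[0,0,0],0],
  ],
)

```text
time_s: 48.68
tcp_pos: [0.5233, 0.052, 0.2559]
ee_rot: [2.331, 2.106, 0.001]
wrist_force: [0.2, -0.8, -0.7]
gripper_width: 0.03
gripper_force: 34.9
```

Emit:
servo_tool(
  plan=[
    [[0,0,-0.04],0],
    [[0,0,-0.04],0],
    [[0,0,-0.025],0],
    [[0,0,0],0],
    [[0,0,0],0],
  ],
)

```text
time_s: 49.3
tcp_pos: [0.5231, 0.052, 0.24]
ee_rot: [2.331, 2.106, 0.0]
wrist_force: [0.1, 0.5, -0.6]
gripper_width: 0.0301
gripper_force: 34.9
```

Emit:
servo_tool(
  plan=[
    [[0,0,-0.008],0],
    [[0.003,0.03,0],0],
    [[0.003,0.03,0],0],
    [[0,0.01,0],0],
    [[0,0,0],0],
  ],
)

```text
time_s: 49.92
tcp_pos: [0.524, 0.0627, 0.2387]
ee_rot: [2.331, 2.106, -0.0]
wrist_force: [0.4, 0.3, -2.1]
gripper_width: 0.0297
gripper_force: 34.9
```

Emit:
servo_tool(
  plan=[
    [[0.001,0.01,0],0],
    [[0.001,0.01,0],0],
    [[0,0,0],0],
    [[0,0,0],0],
    [[0,0,0],0],
  ],
)

```text
time_s: 50.55
tcp_pos: [0.5242, 0.0654, 0.2387]
ee_rot: [-2.331, -2.106, 0.0]
wrist_force: [0.1, -0.4, -0.9]
gripper_width: 0.0297
gripper_force: 34.9
```

Emit:
servo_tool(
  plan=[
    [[0.001,0.01,0],0],
    [[0.001,0.01,0],0],
    [[0,0,0],0],
    [[0,0,0],0],
    [[0,0,0],0],
  ],
)

```text
time_s: 51.18
tcp_pos: [0.5244, 0.0674, 0.2388]
ee_rot: [2.33, 2.105, -0.005]
wrist_force: [-3.3, -6.3, 1.0]
gripper_width: 0.0299
gripper_force: 34.9
```

Emit:
servo_tool(
  plan=[
    [[0,0.012,-0.002],0],
    [[0,0.008,0],0],
    [[0,0,0],0],
    [[0,-0.015,0],0],
    [[0,0,0],0],
  ],
)

```text
time_s: 51.8
tcp_pos: [0.5243, 0.0679, 0.2388]
ee_rot: [2.33, 2.105, -0.006]
wrist_force: [-3.8, -8.8, 4.1]
gripper_width: 0.0298
gripper_force: 35.0
```

Emit:
servo_tool(
  plan=[
    [[0,0,0],0],
    [[0,0,0],0],
    [[0,0,0],0],
    [[0,0,0],0],
    [[0,0,0],0],
  ],
  fingers=0.55,
)

```text
time_s: 52.42
tcp_pos: [0.5246, 0.0694, 0.2384]
ee_rot: [-2.331, -2.106, -0.0]
wrist_force: [0.2, -0.4, -0.5]
gripper_width: 0.0523
gripper_force: 0.0
```

Emit:
servo_tool(
  plan=[
    [[0,0,0.2],0],
    [[0,0,0.3],0],
    [[0,-0.36,0],1],
    [[0,-0.36,0],1],
    [[0,-0.36,0],1],
  ],
)

```text
time_s: 53.05
tcp_pos: [0.5244, -0.0941, 0.3138]
ee_rot: [2.058, 2.373, 0.001]
wrist_force: [0.2, 1.1, 0.3]
gripper_width: 0.0523
gripper_force: 0.0
```

Emit:
servo_tool(
  plan=[
    [[0,-0.3,0],1],
    [[0,-0.3,0],1],
    [[0,-0.2,0],1],
    [[0,0,0],1],
    [[0,0,0],1],
  ],
)

```text
time_s: 53.68
tcp_pos: [0.5245, -0.2134, 0.3132]
ee_rot: [-1.548, -2.733, -0.0]
wrist_force: [0.2, 0.1, -0.1]
gripper_width: 0.0522
gripper_force: 0.0
```

```bash
python3 look.py t8; python3 - <<'E'
from h import *
im=cv2.imread("pics/t8.png")[:,:,::-1].copy(); h,s,v=hsv(im)
print("green@.046",*blobs("top",im,(h>60)&(h<95)&(s>80)&(v>40),.046,150),sep="\n")
a=cv2.resize(im[160:250,110:270],None,fx=4.8,fy=4.8,interpolation=cv2.INTER_CUBIC); cv2.imwrite("pics/c8.png",a[:,:,::-1])
E
```

```text
[ 0.5245 -0.2134  0.3132] [-1.548 -2.733 -0.   ] 0.0522
blue@.027
white@.016
(array([ 0.7978, -0.0365]), 1.487, array([0.018, 0.109]), array([278.7, 118.3], dtype=float32))
(array([0.7218, 0.6773]), 1.871, array([0.219, 0.264]), array([ 34. , 141.5], dtype=float32))
green@.018
(array([0.5282, 0.0852]), 3.042, array([0.073, 0.104]), array([235.3, 209.5], dtype=float32))
panel@.018
green@.046
(array([0.5254, 0.0833]), 3.042, array([0.071, 0.102]), array([235.3, 209.5], dtype=float32))
```

View pics/c8.png

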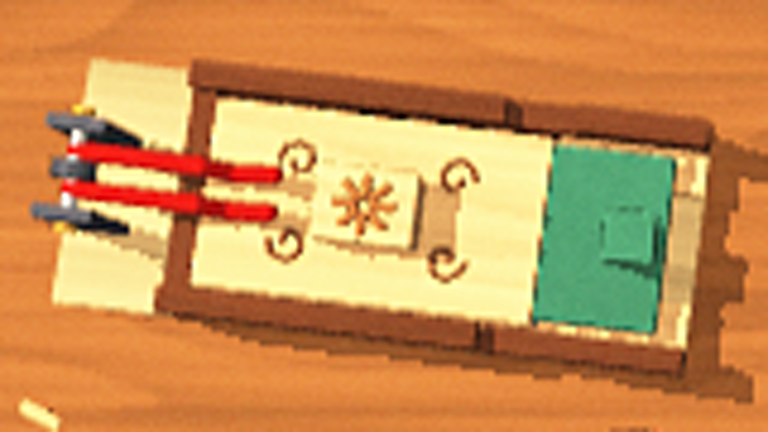

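The crop shows the green block flush behind the panel, with its grip at the far right end (630,238). The keeper comes last.

Emit:
servo_tool(
  plan=[
    [[0.06,-0.17,0],1],
    [[0,0,0],1],
    [[0,0,0],1],
    [[0,0,0],1],
    [[0,0,0],1],
  ],
  fingers=0.65,
)

```text
time_s: 54.35
tcp_pos: [0.5336, -0.2381, 0.3133]
ee_rot: [-0.974, -2.987, -0.0]
wrist_force: [0.4, 0.7, -0.7]
gripper_width: 0.0617
gripper_force: 0.0
```

Emit:
servo_tool(
  plan=[
    [[0,0,0],1],
    [[0,0,0],1],
    [[0,0,0],1],
    [[0,0,0],1],
    [[0,0,0],1],
  ],
)

```text
time_s: 54.98
tcp_pos: [0.5336, -0.2381, 0.3133]
ee_rot: [-0.362, -3.121, -0.0]
wrist_force: [0.3, -0.4, -0.2]
gripper_width: 0.0614
gripper_force: 0.0
```

Emit:
servo_tool(
  plan=[
    [[0,0,0],1],
    [[0,0,0],0.3],
    [[0,0,0],0],
    [[0,0,0],0],
    [[0,0,0],0],
  ],
)

```text
time_s: 55.6
tcp_pos: [0.5336, -0.2382, 0.3134]
ee_rot: [0.202, 3.135, -0.0]
wrist_force: [0.2, -0.4, -0.1]
gripper_width: 0.0617
gripper_force: 0.0
```

```bash
python3 - <<'E'
from h import *
st=env.get_state(); print(st["tcp_pos"],st["ee_rot"])
im=env.camera("wrist"); cv2.imwrite("pics/w9.png",im[:,:,::-1]); h,s,v=hsv(im)
print(*blobs("wrist",im,(s<40)&(v>150),.016,150),sep="\n")
E
```

```text
[ 0.53355786 -0.2382434   0.31339847] [ 2.02194040e-01  3.13506206e+00 -1.26314647e-05]
(array([ 0.5248, -0.2376]), 3.026, array([0.032, 0.144]), array([253.5, 176.5], dtype=float32))
```

Emit:
servo_tool(
  plan=[
    [[-0.005,0,-0.25],0.08],
    [[0,0,-0.25],0],
    [[0,0,-0.2],0],
    [[0,0,-0.08],0],
    [[0,0,-0.015],0],
  ],
)

```text
time_s: 56.28
tcp_pos: [0.5328, -0.2383, 0.1938]
ee_rot: [-0.192, -3.135, -0.001]
wrist_force: [-0.2, -0.0, 0.2]
gripper_width: 0.0617
gripper_force: 0.0
```

Emit:
servo_tool(
  plan=[
    [[0,0,0],0],
    [[0,0,0],0],
    [[0,0,0],0],
    [[0,0,0],0],
    [[0,0,0],0],
  ],
)

```text
time_s: 56.9
tcp_pos: [0.5328, -0.2383, 0.1943]
ee_rot: [0.192, 3.136, -0.0]
wrist_force: [0.3, 1.5, -0.6]
gripper_width: 0.0617
gripper_force: 0.0
```

Emit:
servo_tool(
  plan=[
    [[0,0,0],0],
    [[0,0,0],0],
    [[0,0,0],0],
    [[0,0,0],0],
    [[0,0,0],0],
  ],
  fingers=0.1,
  grip_force=40,
)

```text
time_s: 57.52
tcp_pos: [0.5328, -0.2383, 0.1941]
ee_rot: [-0.191, -3.136, 0.0]
wrist_force: [0.1, 0.1, -0.8]
gripper_width: 0.0337
gripper_force: 40.0
```

Emit:
servo_tool(
  plan=[
    [[0,0,0],0],
    [[0,0,0.2],0],
    [[0,0,0.3],0],
    [[0,0,0.3],0],
    [[0,0,0],0],
  ],
)

```text
time_s: 58.15
tcp_pos: [0.5338, -0.2388, 0.3183]
ee_rot: [0.191, 3.128, -0.006]
wrist_force: [0.0, 0.1, -3.1]
gripper_width: 0.0335
gripper_force: 40.0
```

Emit:
servo_tool(
  plan=[
    [[0,0.3,0],0.12],
    [[0,0.31,0],0.12],
    [[0,0.31,0],0],
    [[0,0.31,0],0],
    [[0,0.31,0],0],
  ],
)

```text
time_s: 58.78
tcp_pos: [0.5316, -0.0057, 0.311]
ee_rot: [-0.161, -3.133, -0.001]
wrist_force: [0.6, 0.5, -3.7]
gripper_width: 0.0336
gripper_force: 40.0
```

Emit:
servo_tool(
  plan=[
    [[-0.015,0.31,0],0],
    [[0,0.31,0],0],
    [[0,0.27,0],0],
    [[0,0,0],0],
    [[0,0,0],0],
  ],
)

```text
time_s: 59.4
tcp_pos: [0.5299, 0.126, 0.3119]
ee_rot: [-0.161, -3.134, 0.002]
wrist_force: [0.4, 0.3, -3.4]
gripper_width: 0.0337
gripper_force: 40.0
```

Emit:
servo_tool(
  plan=[
    [[0,0,-0.1],0],
    [[0,0,-0.1],0],
    [[0,0,-0.1],0],
    [[0,0,0],0],
    [[0,0,0],0],
  ],
)

```text
time_s: 60.02
tcp_pos: [0.5307, 0.1262, 0.2693]
ee_rot: [0.162, 3.137, 0.0]
wrist_force: [0.1, -0.2, -3.7]
gripper_width: 0.0336
gripper_force: 40.0
```

Emit:
servo_tool(
  plan=[
    [[0,0.007,-0.05],0],
    [[0,0,-0.05],0],
    [[0,0,-0.04],0],
    [[0,0,-0.03],0],
    [[0,0,0],0],
  ],
)

```text
time_s: 60.65
tcp_pos: [0.5304, 0.1272, 0.243]
ee_rot: [-0.161, -3.136, 0.0]
wrist_force: [-0.0, -0.2, -2.9]
gripper_width: 0.0334
gripper_force: 40.0
```

Emit:
servo_tool(
  plan=[
    [[0,0,-0.012],0],
    [[0,0,0],0],
    [[0,0,0],0],
    [[0,0,0],0],
    [[0,0,0],0],
  ],
)

```text
time_s: 61.28
tcp_pos: [0.5306, 0.1273, 0.2419]
ee_rot: [0.161, 3.137, -0.0]
wrist_force: [-0.1, 0.0, -3.6]
gripper_width: 0.0337
gripper_force: 40.0
```

Emit:
servo_tool(
  plan=[
    [[0,0,-0.01],0],
    [[0,0,0],0],
    [[0,0,0],0],
    [[0,0,0],0],
    [[0,0,0],0],
  ],
)

```text
time_s: 61.9
tcp_pos: [0.5306, 0.1273, 0.2404]
ee_rot: [0.161, 3.137, -0.0]
wrist_force: [0.6, 0.2, -4.4]
gripper_width: 0.0337
gripper_force: 40.0
```

Emit:
servo_tool(
  plan=[
    [[0,0,0],0],
    [[0,0,0],0],
    [[0,0,0],0],
    [[0,0,0],0],
    [[0,0,0.15],0],
  ],
  fingers=0.5,
)

```text
time_s: 62.52
tcp_pos: [0.5297, 0.1271, 0.2611]
ee_rot: [-0.161, -3.133, 0.001]
wrist_force: [0.9, -0.2, -0.2]
gripper_width: 0.0478
gripper_force: 0.0
```

Emit:
servo_tool(
  plan=[
    [[0,0,0.3],0],
    [[0,0,0.3],0],
    [[0,-0.36,0],0],
    [[0,-0.36,0],0],
    [[0,-0.36,0],0],
  ],
)

```text
time_s: 63.15
tcp_pos: [0.5303, -0.0361, 0.3533]
ee_rot: [0.16, 3.136, -0.0]
wrist_force: [-0.6, 0.2, -0.2]
gripper_width: 0.0477
gripper_force: 0.0
```

Emit:
servo_tool(
  plan=[
    [[0,-0.36,0],0],
    [[0,-0.36,0],0],
    [[0,-0.36,0],0],
    [[0,0,0],0],
    [[0,0,0],0],
  ],
)

```text
time_s: 63.78
tcp_pos: [0.5305, -0.1965, 0.3527]
ee_rot: [-0.162, -3.137, -0.001]
wrist_force: [-1.0, 0.3, -0.0]
gripper_width: 0.0474
gripper_force: 0.0
```

```bash
python3 - <<'E'
from h import *
im=env.camera("top"); h,s,v=hsv(im)
print("keeper@.062",*blobs("top",im,(s<40)&(v>170),.062,150),sep="\n")
print("green",*blobs("top",im,(h>60)&(h<95)&(s>80)&(v>40),.046,150),sep="\n")
a=cv2.resize(im[160:250,110:270],None,fx=4.8,fy=4.8,interpolation=cv2.INTER_CUBIC); cv2.imwrite("pics/c10.png",a[:,:,::-1])
E
```

```text
keeper@.062
(array([0.5305, 0.1272]), 3.036, array([0.034, 0.16 ]), array([219., 207.], dtype=float32))
(array([ 0.7839, -0.0354]), 1.487, array([0.017, 0.106]), array([278.7, 118.3], dtype=float32))
(array([0.7106, 0.6536]), 1.871, array([0.211, 0.255]), array([ 34. , 141.5], dtype=float32))
green
(array([0.5249, 0.079 ]), 3.041, array([0.063, 0.102]), array([236.8, 209.7], dtype=float32))
```

View pics/c10.png

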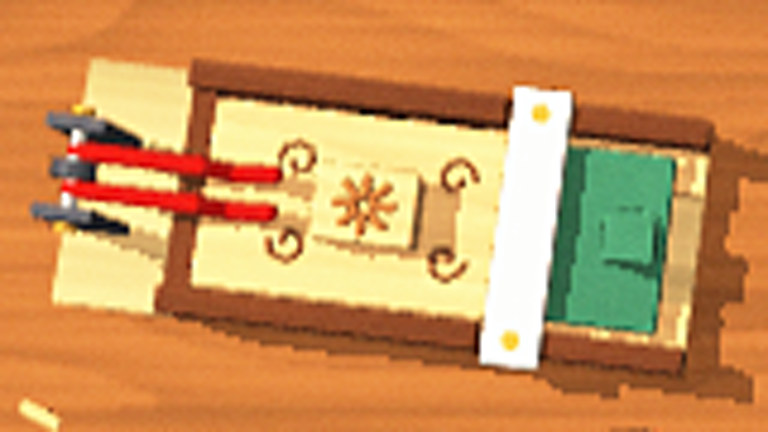

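The crop shows the panel home under the finger, the block flush behind it, and the keeper square in its notches over the joint at about (527,228). The scene is at rest and the arm is clear.

```bash
python3 -c "
from rig import env
print(env.sign_off())"
```

```text
the job is handed in; nothing more can be done
None
```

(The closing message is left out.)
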